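Snap the keeper's torch and rods into the clip rack and lock it

ROBOT

A 6-joint arm with a two-finger parallel gripper is mounted at the origin on the work surface. World frame = base frame: x ahead of the robot, y to its left, z up, the work surface at z = 0. Lengths are in m, angles in degrees, forces in N, time in s.
With the tool pointing down it reaches from about 0.325 to 0.775 m from the base axis. Payload 5.5 kg.
Tool frame: the origin (TCP) lies at the very end of the fingers, on their centre line; the grasp point (between the pads) lies 19 mm behind it; x points along the fingers, y is the direction in which the jaws open and shut, and the axes are right-handed (so a half turn about x gives the same grasp; the last joint's range is limited). The gripper opens to 85 mm and grips with 20 to 120 N. Pads are 22 mm wide; open, the fingers measure 114 mm over their backs; the gripper's body (76 mm by 85 mm) begins 54 mm behind the grasp point. The pads swing forward as they close: fully open they stand 13 mm farther back than shut.
Start: joints at [65.621, 5.22, 70.514, -0, 104.267, -3.249], TCP at [0.216, 0.56, 0.231] pointing down, gripper open.
Joint ranges: [-164.24, 164.24], [-49.07, 125.15], [9.68, 141.18], [-86.29, 266.29], [3.28, 154.24], [-151.56, 151.56]. Speed limits (degrees/s): [147.25, 147.25, 172.46, 180, 180, 180].

INTERFACE

Orientations are given as a 3x3 rotation matrix whose columns are the frame's x, y, z axes.
In Python, from workcell import env, vision gives the robot as it stands.
- The arm moves only by the tool play_rows, never from a script. Its arguments are lists of equal length, an entry for each row: "fingers": the finger opening in m, from 0 to 0.0854; "dp": the shift along the tool's x, y, z in m, a list of three; "spin": the turn about the tool's x in rad. A call has 1 to 20 rows; each row is the pose to reach, as a shift and turn from the pose commanded when the call began, along the tool's axes at that moment; what a row does not reach only later rows make up. A row lasts 1/12 s, in which the tool goes at most 41.7 mm and 7.16 degrees, less where a joint would pass 70% of its speed; a pose out of reach is approached as far as the arm can. A call with a gripper value outside its range is refused whole. The fingers move at their own pace and stop on an object; "grip_force" is the grip in N (left out, the last holds). Time passes only in rows, so rows that repeat a pose let the fingers close. It gives the time, the measured TCP pose, the force and the opening at its end, in the units of the state.
- env.observe(): the state, without advancing time (a new reading comes with each control period).
- vision.get_image(name): name is "side" or "top"; returns a dict with "image" (384x512x3 uint8, red, green, blue), "z_map" (384x512 float32, m along the optical axis (not along the pixel's ray), 0 where there is no reading), "K" (3x3 intrinsics, pixels), "k1" (the pictures are not rectified: a ray, as slopes to the right and down, at radius r is drawn at 1 + k1 r^2 times it, then the intrinsics apply), "rvec" (rotation vector, rad) and "tvec" (3), from world to camera coordinates, as OpenCV has them. Camera axes: x right, y down, z forward; pixel columns grow to the right and rows downward; lengths in m; the calibration is good to about 2 mm. A picture is of the moment at which its call begins.
- env.close_job(): hands the job in, once; it reports no verdict.
The state is a dict: "time_s": time; "joint_positions": joint angles; "qvel": joint speeds; "joint_torque": joint torques, N m; "tool_pos": TCP position; "ee_rot": TCP orientation; "force": force on the tool from outside, world axes, zero at the start; "moment": the same for the moment, N m; "finger_gap": finger opening in m.
Only numpy, scipy, OpenCV 4.12 (cv2) and the standard library are available. Lean on these libraries where they do the work, as an engineer would, in place of code of your own. Each camera call takes 0.05 s, during which the arm holds its last target.

TASK

Stow the chrome torch and the two inspection rods in the spring-clip rack and lock it. First slide the rack's black locking comb fully open by its red knob; then press the torch into the wide clips and one rod into each narrow pair, roughly centred lengthwise, until each snaps fully home; last, slide the comb fully back over their ends. Leave everything else on the shelf where it stands.

Things in the scene. Friction and masses are not known exactly. Their poses are not given: they have to be found in the camera images.
- torch: Chrome torch lying on the shelf: barrel 26 mm in diameter and 120 mm long between two hexagonal ends 36 mm across flats (41.6 mm across corners) and 20 mm long; 160 mm long in all, 0.24 kg. Origin: middle of its length on its centre line (18 mm above the shelf at the start). x: along it towards the lens. Either way round in the clips.
- brass_rod: All-brass gauge rod lying on the shelf: round barrel 16 mm in diameter and 120 mm long between two hexagonal ends 26 mm across flats (30 mm across corners) and 20 mm long; 160 mm in all, about 0.19 kg. Origin: middle of its length on its centre line (13 mm above the shelf at the start). x axis: along its length. Either narrow station, either way round.
- probe_rod: Steel probe rod with orange plastic hexagonal ends lying on the shelf; same sizes as the brass rod, about 0.18 kg. Origin: middle of its length on its centre line (13 mm above the shelf at the start). x axis: along its length. Either narrow station, either way round.
- wide_seat (a point): Seat of the wide station, for the torch; it may be any one of the three stations of the rack, which stand 90 mm apart in a row. Point on a stowed thing's centre line, midway between the station's two clips, 56 mm above the shelf. x: along the stowed thing (across the rack, as the rail's x); y: along the row; z up. Only the station's base, 36 mm below this point, lies between the clips, so fingers holding the middle of the barrel fit.
- narrow1_seat (a point): Seat of one narrow station, for one of the rods. Point on a stowed thing's centre line, midway between the station's two clips, 62 mm above the shelf. x: along the stowed thing (across the rack, as the rail's x); y: along the row; z up. Only the station's base, 42 mm below this point, lies between the clips, so fingers holding the middle of the barrel fit.
- narrow2_seat (a point): Seat of the other narrow station, for one of the rods. Point on a stowed thing's centre line, midway between the station's two clips, 62 mm above the shelf. x: along the stowed thing (across the rack, as the rail's x); y: along the row; z up. Only the station's base, 42 mm below this point, lies between the clips, so fingers holding the middle of the barrel fit.
- rail: The rack's dark steel base plate, fixed to the shelf: 170 mm along its x, 270 mm along its y, 8 mm thick. Origin: on the shelf under the middle station's seat. x axis: across the rack towards the locking comb; y: along the row of stations (at -90, 0 and 90 mm), the direction in which the comb opens; z up. Stations are turned as the rail is.
- wide: Blue wide clip station on the rail; origin 48 mm under its seat point. Two upward-open clips, 36 mm either side along x, 12 mm wide. Steel jaws with flared lips (34 mm across, tops 78 mm above the shelf) and a 16 mm throat spring apart when a 26 mm barrel is pressed straight down (peak about 10 N in all); a saddle 13 mm below the seat point stops it.
- narrow1: Grey narrow clip station on the rail; origin 54 mm under its seat point. Two upward-open clips, 36 mm either side along x, 12 mm wide. Steel jaws with flared lips (28 mm across, tops 80 mm above the shelf) and a 9 mm throat spring apart when a 16 mm barrel is pressed straight down (peak about 10 N in all); a saddle 8 mm below the seat point stops it.
- narrow2: Grey narrow clip station on the rail; origin 54 mm under its seat point. Two upward-open clips, 36 mm either side along x, 12 mm wide. Steel jaws with flared lips (28 mm across, tops 80 mm above the shelf) and a 9 mm throat spring apart when a 16 mm barrel is pressed straight down (peak about 10 N in all); a saddle 8 mm below the seat point stops it.
- latch_bar (a joint): Position of the black iron locking comb (m): 0 = closed (three tongues centred over the +x ends of the three stations), 0.045 = fully open at its stop (tongues midway between stations); opens along the rail's +y. 2 N friction, no spring. Tongues: 20 mm wide, 52 to 101 mm along the rail's +x from the seats, undersides 80, tops 86 mm above the shelf, 3 mm above ends fully home.
- latch_knob (a point): Middle of the grip of the comb's red round knob, 18 mm in diameter, upright, from 86 to 118 mm above the shelf (this point 107 mm above it), 108 mm along the rail's +x from the row of seats; moves with the comb. Take it from above with the fingers either side along the rail's y.
- cone_cap1: Bystander, to be left alone: orange plastic cone cap (68 mm across the foot, 78 mm tall). Origin: at the shelf surface, centre of its underside.
- cone_cap2: Bystander, to be left alone: the second, identical orange plastic cone cap. Origin: at the shelf surface, centre of its underside.
- pulley: Bystander, to be left alone: cast aluminium grooved pulley lying flat, 90 mm across, 34 mm tall. Origin: at the shelf surface, centre of its underside.
- ratchet_pawl: Bystander, to be left alone: brass ratchet pawl lying flat, about 110 mm long, 16 mm thick. Origin: at the shelf surface, centre of its underside.
- padlock: Bystander, to be left alone: brass padlock lying flat, body 45 x 42 x 18 mm. Origin: at the shelf surface, centre of its underside.
- mug: Bystander, to be left alone: blue ceramic mug, 76 mm across, 85 mm tall, handle to its +y. Origin: at the shelf surface, centre of its underside.
- oil_can: Bystander, to be left alone: grey oil can, 64 mm across, 120 mm tall. Origin: at the shelf surface, centre of its underside.
There are look-alikes about, which are no part of the job. Leave any blue look-alike of the probe_rod alone.

How it is judged:
By the outcome, as a careful person would: the job done as asked, in the order asked, and still so for the second after the job is handed in, with the robot touching nothing.
It also fails if it takes over 72 s, if anything falls off the work surface, if the arm or the gripper's body presses on something with over 40 N, if the wrist force passes 120 N, or if a joint passes its speed limit or range.

## Working session

There is one attempt and no reset: what is moved stays moved. The work goes in short steps, Python scripts to look and compute and a tool call to move; the robot and the scene stay as the last step left them, time stands still between calls to the robot, and variables do not carry over. Pictures are saved under pics/ and viewed, and the job is handed in when it is done.

Besides the shell and the picture viewer there is one more tool, called as name(argument=value, ...) on one line, values as JSON. play_rows: Moves the arm, as the interface text tells. Its arguments: {"type":"object","properties":{"fingers":{"type":"array"},"dp":{"type":"array"},"spin":{"type":"array"},"grip_force":{"type":"number"}},"required":["fingers","dp","spin"]}

```bash
mkdir -p pics; ls
cat > h.py <<'E'
import sys; sys.path.insert(0,'.')
import numpy as np, cv2
from workcell import env, vision
def grab(n):
    d=vision.get_image(n); np.save('pics/last_%s.npy'%n,d,allow_pickle=True); return d
def load(n): return np.load('pics/last_%s.npy'%n,allow_pickle=True).item()
def save(im,name): cv2.imwrite('pics/'+name,im[:,:,::-1])
def ray(d,u,v):
    K=d['K'];x=(u-K[0,2])/K[0,0];y=(v-K[1,2])/K[1,1]
    r=np.hypot(x,y);s=r
    for _ in range(30): s=r/(1+d['k1']*s*s)
    f=s/r if r>0 else 1
    return np.array([x*f,y*f,1.])
def atz(d,u,v,z):
    R=cv2.Rodrigues(np.array(d['rvec'],float))[0];t=np.array(d['tvec'],float).ravel()
    c=-R.T@t; w=R.T@ray(d,u,v); return c+w*(z-c[2])/w[2]
def dep(d,u,v):
    R=cv2.Rodrigues(np.array(d['rvec'],float))[0];t=np.array(d['tvec'],float).ravel()
    z=d['z_map'][int(round(v)),int(round(u))]; return R.T@(ray(d,u,v)*z-t)
def proj(d,P):
    R=cv2.Rodrigues(np.array(d['rvec'],float))[0];t=np.array(d['tvec'],float).ravel()
    c=R@np.array(P)+t; x,y=c[:2]/c[2]; f=1+d['k1']*(x*x+y*y)
    return d['K'][0,0]*x*f+d['K'][0,2], d['K'][1,1]*y*f+d['K'][1,2]
def crop(d,x0,y0,x1,y1,s,name): save(cv2.resize(d['image'][y0:y1,x0:x1],None,fx=s,fy=s,interpolation=cv2.INTER_CUBIC),name)
E
python3 - <<'E'
from h import *
for n in('side','top'):
    d=grab(n); save(cv2.resize(d['image'],(800,600),interpolation=cv2.INTER_CUBIC),n+'0.png'); print(d['K'],d['k1'],d['rvec'],d['tvec'])
o=env.observe();print(o['ee_rot'],o['tool_pos'],o['finger_gap'],o['time_s'],o['force'])
E
```

```text
pics
[[377.10928413   0.         249.36299196]
 [  0.         377.10928413 188.49563691]
 [  0.           0.           1.        ]] 0.032630806623489626 [ 2.43355414 -0.12265646  0.05005877] [-0.42242649  0.10952488  1.15928555]
[[351.79998903   0.         257.03535541]
 [  0.         351.79998903 186.43652079]
 [  0.           0.           1.        ]] -0.03103478128881782 [ 2.12770232 -2.16537026  0.13276462] [0.04164976 0.44248518 1.17984553]
[[-7.53423579e-04  3.60489710e-01  9.32762886e-01]
 [-1.64811621e-03  9.32761436e-01 -3.60490480e-01]
 [-9.99998358e-01 -1.80890366e-03 -1.08635525e-04]] [0.21619443 0.5594187  0.23022224] 0.08489344588354668 0.1 [ 0.15582731 -0.159239    1.49272165]
```

View pics/side0.png

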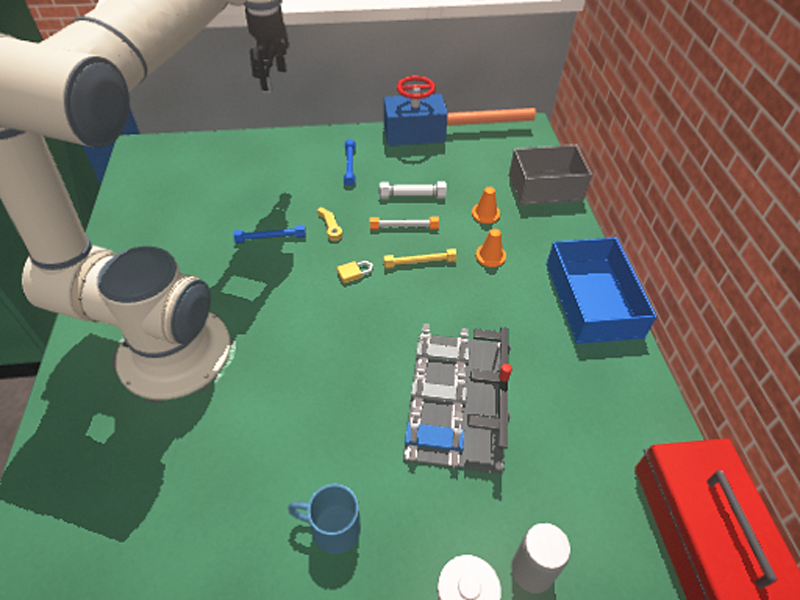

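View pics/top0.png

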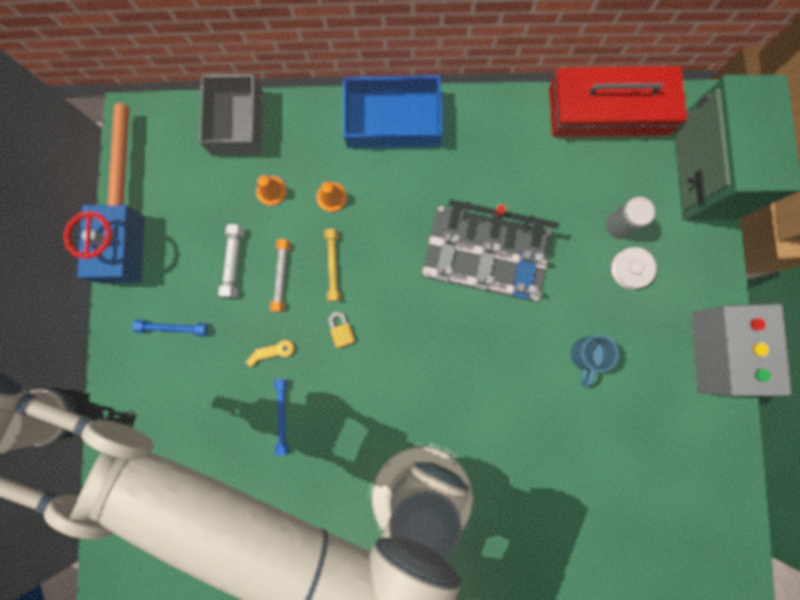

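The torch is at about (231,260) in the top view, the probe rod with orange ends at (281,275) and the brass rod at (332,265). The two blue-ended look-alikes are at (171,328) and (281,418). The rack is at (490,250), with its wide blue station on the right. I'll enlarge these to confirm.

Run:
```python
from h import *
d=load('top'); crop(d,130,130,240,215,7,'t_items.png'); crop(d,260,115,370,200,7,'t_rack.png')
d=load('side'); crop(d,230,105,310,180,8,'s_items.png'); crop(d,250,195,335,305,5,'s_rack.png')
```

```text
(no output)
```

View pics/t_items.png

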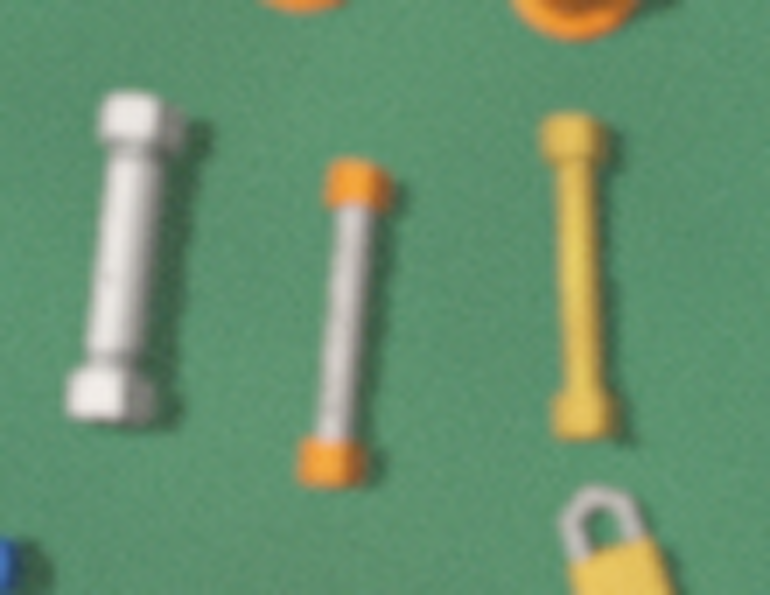

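View pics/t_rack.png

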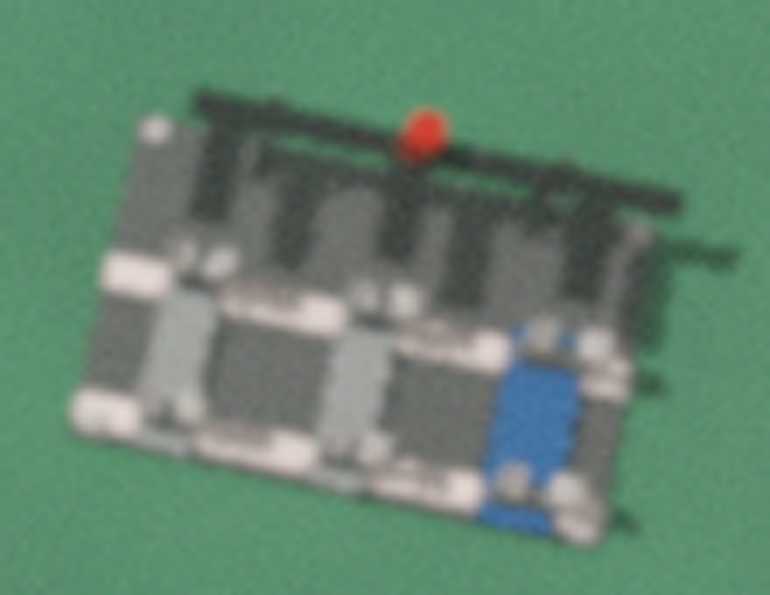

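View pics/s_items.png

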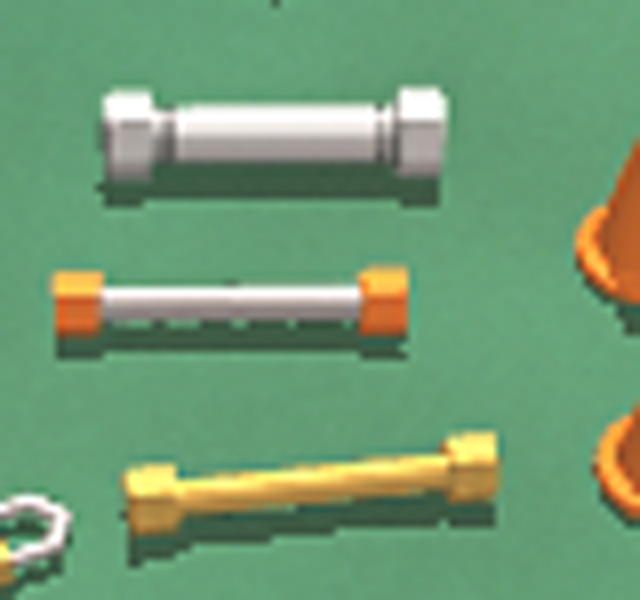

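View pics/s_rack.png

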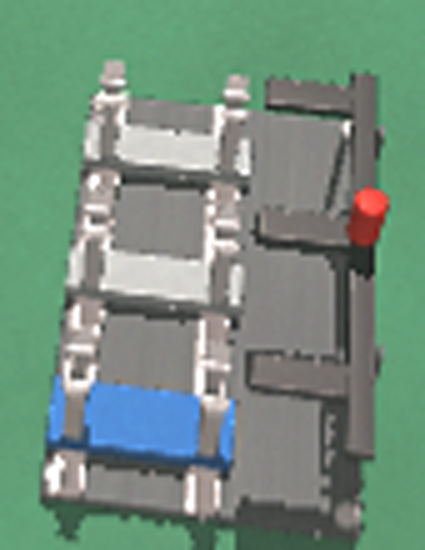

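```bash
cat > m.py <<'E'
from h import *
def cloud(d,x0,y0,x1,y1):
    R=cv2.Rodrigues(np.array(d['rvec'],float))[0];t=np.array(d['tvec'],float).ravel()
    P=[];C=[];U=[]
    hsv=cv2.cvtColor(d['image'],cv2.COLOR_RGB2HSV)
    for v in range(y0,y1):
        for u in range(x0,x1):
            z=d['z_map'][v,u]
            if z>0: P.append(R.T@(ray(d,u,v)*z-t));C.append(hsv[v,u]);U.append((u,v))
    return np.array(P),np.array(C),np.array(U)
E
python3 - <<'E'
from m import *
d=load('top');s=load('side')
P,C,U=cloud(d,380,200,420,250); print('shelf z top',P[:,2].mean(),P[:,2].std())
P,C,U=cloud(s,250,180,260,220); print('shelf z side',np.median(P[:,2]),P[:,2].std())
rects={'torch':((138,140,158,192),(240,113,288,131)),'probe':((170,150,188,202),(234,136,284,150)),'brass':((205,143,221,196),(243,157,295,174))}
for k,(a,b) in rects.items():
    for n,dd,r in(('top',d,a),('side',s,b)):
        P,C,U=cloud(dd,*r)
        h0=0.018 if k=='torch' else 0.013
        m=(P[:,2]>h0*0.8)&~((C[:,0]>60)&(C[:,0]<90)&(C[:,1]>80))
        Q=P[m]; xy=Q[:,:2]; c=xy.mean(0); w=np.linalg.svd(xy-c,full_matrices=False)[2]
        a1=w[0]*np.sign(w[0][0]); q=(xy-c)@a1; e=(np.percentile(q,1)+np.percentile(q,99))/2
        pr=(xy-c)@w[1]
        print(k,n,len(Q),'mean',c.round(4),'mid',(c+a1*e).round(4),'ang',np.degrees(np.arctan2(a1[1],a1[0])).round(1),'len',np.ptp(q).round(3),'wid',np.ptp(pr).round(3),'zmax',np.percentile(Q[:,2],[50,98]).round(4))
for n,dd,r in(('top',d,(258,112,372,202)),('side',s,(250,195,340,310))):
    P,C,U=cloud(dd,*r)
    red=((C[:,0]<8)|(C[:,0]>172))&(C[:,1]>150)&(C[:,2]>90)&(P[:,2]>.08)
    print(n,'red',red.sum(),P[red].mean(0).round(4),P[red].min(0).round(4),P[red].max(0).round(4))
    bl=(C[:,0]>98)&(C[:,0]<125)&(C[:,1]>120)
    print(n,'blue',bl.sum(),np.median(P[bl],0).round(4),P[bl].min(0).round(4),P[bl].max(0).round(4))
    b2=bl&(abs(P[:,2]-.02)<.004);xy=P[b2][:,:2].astype(np.float32);print(cv2.minAreaRect(xy))
E
```

```text
shelf z top 0.006470184613215979 0.020031505671591506
shelf z side -0.0004976231140684578 0.001786127923907681
torch top 409 mean [0.5186 0.4147] mid [0.5194 0.4146] ang -5.3 len 0.164 wid 0.042 zmax [0.0293 0.0383]
torch side 282 mean [0.5229 0.4087] mid [0.5224 0.4087] ang -5.3 len 0.161 wid 0.031 zmax [0.0265 0.0371]
probe top 255 mean [0.487 0.305] mid [0.4871 0.305 ] ang -4.8 len 0.161 wid 0.03 zmax [0.02   0.0293]
probe side 201 mean [0.4895 0.302 ] mid [0.4889 0.302 ] ang -5.4 len 0.157 wid 0.024 zmax [0.0188 0.0272]
brass top 251 mean [0.509  0.1873] mid [0.5085 0.1873] ang 2.6 len 0.159 wid 0.03 zmax [0.0204 0.0281]
brass side 236 mean [0.5106 0.1844] mid [0.5105 0.1844] ang 2.8 len 0.16 wid 0.032 zmax [0.0193 0.0282]
top red 25 [ 0.6008 -0.1758  0.1147] [ 0.595  -0.1868  0.0846] [ 0.6098 -0.1679  0.1206]
top blue 163 [ 0.479  -0.2398  0.0195] [ 0.427  -0.262   0.0057] [ 0.5077 -0.2152  0.0251]
((0.46755921840667725, -0.23768559098243713), (0.036170244216918945, 0.08044653385877609), 78.11138916015625)
side red 64 [ 0.6022 -0.1807  0.1086] [ 0.5946 -0.1868  0.0865] [ 0.6127 -0.1488  0.1199]
side blue 390 [ 0.4767 -0.2443  0.0195] [ 0.4256 -0.2701  0.0089] [ 0.5279 -0.2118  0.0247]
((0.4771530330181122, -0.24142134189605713), (0.03872484713792801, 0.09900806099176407), 75.8365707397461)
```

Run:
```python
from m import *
from scipy.optimize import least_squares
d=load('top');s=load('side')
rects={'torch':((138,140,158,192),(240,113,288,131)),'probe':((170,150,188,202),(234,136,284,150)),'brass':((205,143,221,196),(243,157,295,174))}
g={'torch':(.52,.414,-5.3),'probe':(.488,.305,-5.),'brass':(.509,.187,2.7)}
for k,(a,b) in rects.items():
    for nm,sets in(('top',[(d,a)]),('side',[(s,b)]),('both',[(d,a),(s,b)])):
        Q=np.vstack([cloud(dd,*r)[0] for dd,r in sets])
        h,R=(.018,.013) if k=='torch' else (.013,.008)
        x,y,an=g[k];an=np.radians(an)
        q=(Q[:,0]-x)*np.cos(an)+(Q[:,1]-y)*np.sin(an)
        rr=-(Q[:,0]-x)*np.sin(an)+(Q[:,1]-y)*np.cos(an)
        B=Q[(abs(q)<.052)&(Q[:,2]>h)&(abs(rr)<.03)]
        f=lambda p:np.hypot(-(B[:,0]-x)*np.sin(p[1])+(B[:,1]-p[0])*np.cos(p[1]),B[:,2]-h-p[2])-R
        r=least_squares(f,[y,an,0],loss='soft_l1',f_scale=.002)
        print(k,nm,len(B),'y at x',x,r.x[0].round(4),np.degrees(r.x[1]).round(2),'dz',r.x[2].round(4),'rms',np.sqrt(np.mean(r.fun**2)).round(4))
# height raster
yaw=np.radians(-13);c,sn=np.cos(yaw),np.sin(yaw)
for nm,dd,r in(('top',d,(250,100,380,210)),('side',s,(245,190,345,315))):
    P,C,U=cloud(dd,*r)
    o=np.array([.49,-.155]); X=(P[:,:2]-o)@np.array([[c,-sn],[sn,c]])
    im=np.zeros((600,700,3),np.uint8)
    for p,z,cc in zip(X,P[:,2],C):
        u=int(350-p[1]*2000);v=int(350-p[0]*2000)
        col=cv2.applyColorMap(np.uint8([[np.clip(z*1000*2,0,255)]]),cv2.COLORMAP_JET)[0,0].tolist()
        cv2.circle(im,(u,v),3,col,-1)
    for i in range(-3,4): cv2.putText(im,str(i*50),(350-i*100,595),0,.4,(255,255,255)); cv2.putText(im,str(i*50),(0,350-i*100),0,.4,(255,255,255))
    cv2.imwrite('pics/h_%s.png'%nm,im)
```

```text
torch top 216 y at x 0.52 0.4177 -5.13 dz 0.0003 rms 0.002
torch side 135 y at x 0.52 0.418 -4.26 dz -0.0009 rms 0.0028
torch both 351 y at x 0.52 0.4181 -4.79 dz -0.0001 rms 0.0024
probe top 131 y at x 0.488 0.3061 -5.29 dz -0.0 rms 0.0019
probe side 94 y at x 0.488 0.3057 -4.51 dz -0.0008 rms 0.002
probe both 225 y at x 0.488 0.3061 -5.02 dz -0.0003 rms 0.002
brass top 123 y at x 0.509 0.1886 2.46 dz 0.0006 rms 0.0019
brass side 117 y at x 0.509 0.1887 2.56 dz 0.0001 rms 0.002
brass both 240 y at x 0.509 0.1887 2.49 dz 0.0004 rms 0.0019
```

View pics/h_top.png

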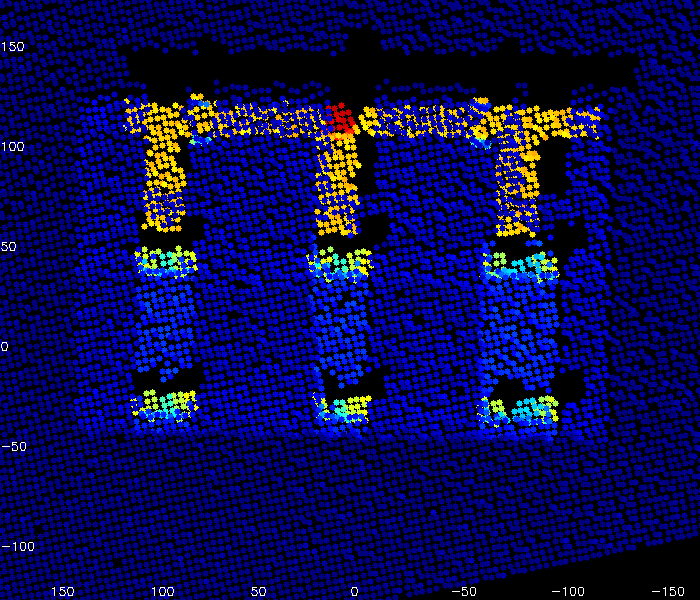

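View pics/h_side.png

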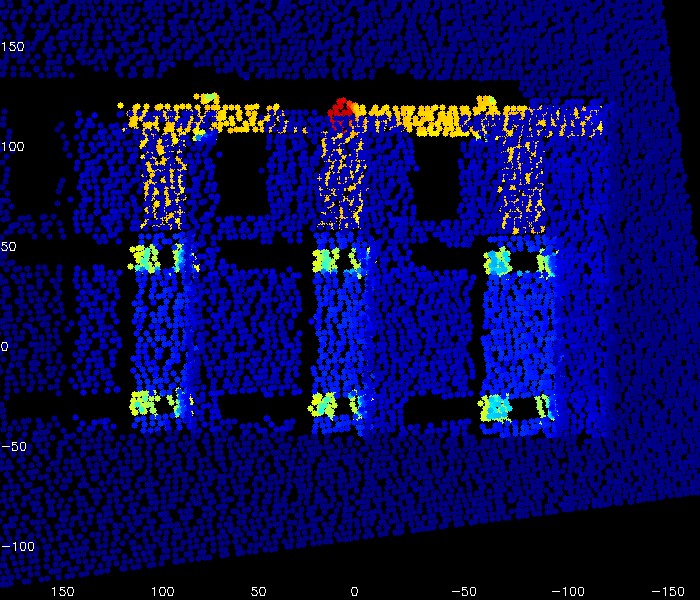

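Run:
```python
from m import *
d=load('top');s=load('side')
yaw=np.radians(-13);c,sn=np.cos(yaw),np.sin(yaw);o=np.array([.49,-.155])
for nm,dd,r in(('top',d,(250,100,380,210)),('side',s,(245,190,345,315))):
    P,C,U=cloud(dd,*r); X=(P[:,:2]-o)@np.array([[c,-sn],[sn,c]]); z=P[:,2]
    print(nm)
    for y0 in(.097,.007,-.082):
        m=(z>.08)&(z<.092)&(X[:,0]>.062)&(X[:,0]<.1)&(abs(X[:,1]-y0)<.02)
        q=X[m]; print(' tongue',m.sum(),'y',np.percentile(q[:,1],[2,98]).round(4),'mid',np.percentile(q[:,1],[2,98]).mean().round(4),'slope deg',np.degrees(np.polyfit(q[:,0],q[:,1],1)[0]).round(1), 'z',np.median(z[m]).round(4), 'x start',np.percentile(X[(z>.08)&(z<.092)&(X[:,0]<.1)&(abs(X[:,1]-y0)<.02),0],1).round(4))
        for x0 in(-.03,.043):
            m=(z>.058)&(z<.084)&(abs(X[:,0]-x0)<.013)&(abs(X[:,1]-y0)<.025); q=X[m]
            print('   clip',m.sum(),np.percentile(q,[3,97],axis=0).round(4).tolist(),'mid',np.percentile(q,[3,97],axis=0).mean(0).round(4),np.percentile(z[m],98).round(3))
        m=(z>.014)&(z<.03)&(abs(X[:,0]-.006)<.025)&(abs(X[:,1]-y0)<.03); q=X[m]
        print('   base',np.percentile(q[:,1],[3,97]).round(4),np.percentile(q[:,1],[3,97]).mean().round(4),'slope',np.degrees(np.polyfit(q[:,0],q[:,1],1)[0]).round(1))
    m=(z>.08)&(z<.092)&(X[:,0]>.104)&(X[:,0]<.125); q=X[m]; print(' beam slope',np.degrees(np.polyfit(q[:,1],q[:,0],1)[0]).round(2),np.percentile(q,[2,98],axis=0).round(4))
    m=(z>.095);q=X[m];print(' knob',m.sum(),np.percentile(q,[5,95],axis=0).round(4),q.mean(0))
```

```text
top
 tongue 62 y [0.0838 0.1021] mid 0.093 slope deg 2.6 z 0.0859 x start -0.0249
   clip 32 [[-0.035, 0.0777], [-0.0218, 0.1079]] mid [-0.0284  0.0928] 0.08
   clip 29 [[0.0376, 0.0779], [0.0505, 0.1058]] mid [0.044  0.0918] 0.079
   base [0.0795 0.1056] 0.0926 slope -1.4
 tongue 67 y [-0.0033  0.0157] mid 0.0062 slope deg -1.9 z 0.0858 x start 0.023
   clip 25 [[-0.0351, -0.0082], [-0.0237, 0.0171]] mid [-0.0294  0.0044] 0.081
   clip 32 [[0.0353, -0.0096], [0.0492, 0.0199]] mid [0.0422 0.0051] 0.082
   base [-0.0077  0.0177] 0.005 slope 3.9
 tongue 68 y [-0.0934 -0.0741] mid -0.0837 slope deg -0.8 z 0.086 x start 0.0583
   clip 30 [[-0.036, -0.1028], [-0.0245, -0.0649]] mid [-0.0303 -0.0839] 0.078
   clip 31 [[0.0362, -0.1024], [0.048, -0.0663]] mid [ 0.0421 -0.0843] 0.078
   base [-0.1022 -0.0659] -0.0841 slope -0.0
 beam slope 0.3 [[ 0.1051 -0.1196]
 [ 0.1233  0.1068]]
 knob 32 [[ 0.1065 -0.0005]
 [ 0.1206  0.0133]] [0.11227955 0.00639291]
side
 tongue 82 y [0.0832 0.1024] mid 0.0928 slope deg 1.3 z 0.0855 x start 0.0357
   clip 45 [[-0.032, 0.0793], [-0.0214, 0.1087]] mid [-0.0267  0.094 ] 0.08
   clip 46 [[0.0393, 0.0774], [0.0517, 0.108]] mid [0.0455 0.0927] 0.08
   base [0.0787 0.1068] 0.0928 slope -0.9
 tongue 100 y [-0.006   0.0138] mid 0.0039 slope deg 1.8 z 0.0854 x start 0.0616
   clip 47 [[-0.0344, -0.0093], [-0.0222, 0.0179]] mid [-0.0283  0.0043] 0.079
   clip 52 [[0.0374, -0.0103], [0.0499, 0.0172]] mid [0.0436 0.0035] 0.079
   base [-0.0104  0.0164] 0.003 slope -1.1
 tongue 113 y [-0.0956 -0.0762] mid -0.0859 slope deg 0.8 z 0.0853 x start 0.0596
   clip 53 [[-0.0358, -0.1039], [-0.023, -0.0667]] mid [-0.0294 -0.0853] 0.076
   clip 51 [[0.0361, -0.1042], [0.0488, -0.0688]] mid [ 0.0425 -0.0865] 0.078
   base [-0.1049 -0.0681] -0.0865 slope -0.1
 beam slope 0.1 [[ 0.1049 -0.1235]
 [ 0.1217  0.1071]]
 knob 57 [[ 0.1079 -0.0051]
 [ 0.1225  0.0083]] [0.11500813 0.00039219]
```

```bash
cat > go.py <<'E'
import sys; from h import *
# go.py cx cy cz ca | tx ty tz ta
c=np.array([float(v) for v in sys.argv[1:5]]);t=np.array([float(v) for v in sys.argv[5:9]])
a=np.radians(c[3]);D=t[:3]-c[:3]
print('dp',round(-D[2],4),round(D[0]*np.sin(a)+D[1]*np.cos(a),4),round(D[0]*np.cos(a)-D[1]*np.sin(a),4),'spin',round(np.radians(t[3]-c[3]),4),'dist',np.linalg.norm(D).round(3))
E
python3 go.py .216 .56 .231 21.13  .603 -.178 .15 13.6
```

```text
dp 0.081 -0.5489 0.627 spin -0.1314 dist 0.837
```

play_rows(fingers=[0.05, 0.05, 0.05, 0.05, 0.05, 0.05, 0.05, 0.05, 0.05, 0.05, 0.05, 0.05, 0.05, 0.05, 0.05, 0.05, 0.05, 0.05, 0.05, 0.05], dp=[[0.0, -0.5489, 0.627], [0.0, -0.5489, 0.627], [0.0, -0.5489, 0.627], [0.0, -0.5489, 0.627], [0.0, -0.5489, 0.627], [0.0, -0.5489, 0.627], [0.0, -0.5489, 0.627], [0.0, -0.5489, 0.627], [0.0, -0.5489, 0.627], [0.0, -0.5489, 0.627], [0.0, -0.5489, 0.627], [0.081, -0.5489, 0.627], [0.081, -0.5489, 0.627], [0.081, -0.5489, 0.627], [0.081, -0.5489, 0.627], [0.081, -0.5489, 0.627], [0.081, -0.5489, 0.627], [0.081, -0.5489, 0.627], [0.081, -0.5489, 0.627], [0.081, -0.5489, 0.627]], spin=[-0.1314, -0.1314, -0.1314, -0.1314, -0.1314, -0.1314, -0.1314, -0.1314, -0.1314, -0.1314, -0.1314, -0.1314, -0.1314, -0.1314, -0.1314, -0.1314, -0.1314, -0.1314, -0.1314, -0.1314], grip_force=40)

```text
time_s: 1.77
tool_pos: [0.5997, -0.1729, 0.151]
ee_rot: [[-0.001, 0.235, 0.972], [0.0, 0.972, -0.235], [-1.0, 0.0, -0.001]]
force: [0.4, 0.7, 0.9]
finger_gap: 0.0501
```

play_rows(fingers=[0.05, 0.05], dp=[[0, 0, 0], [0, 0, 0]], spin=[0, 0])

```text
time_s: 1.93
tool_pos: [0.5987, -0.1726, 0.1487]
ee_rot: [[-0.005, 0.238, 0.971], [0.002, 0.971, -0.238], [-1.0, 0.001, -0.006]]
force: [0.1, 1.7, 0.3]
finger_gap: 0.0502
```

Run:
```python
from m import *
for n in('top','side'):
    d=grab(n)
    print(proj(d,[.603,-.178,.107]))
    x,y=map(int,proj(d,[.603,-.178,.107])); crop(d,x-50,y-40,x+50,y+40,7,'k_%s.png'%n)
print(env.observe()['tool_pos'],env.observe()['force'])
```

```text
(np.float64(320.45856612278965), np.float64(133.87719020796555))
(np.float64(323.0549793406512), np.float64(237.23870562542072))
[ 0.59912353 -0.17040738  0.15184786] [ 0.06855025  0.68524683 -0.50025715]
```

View pics/k_side.png

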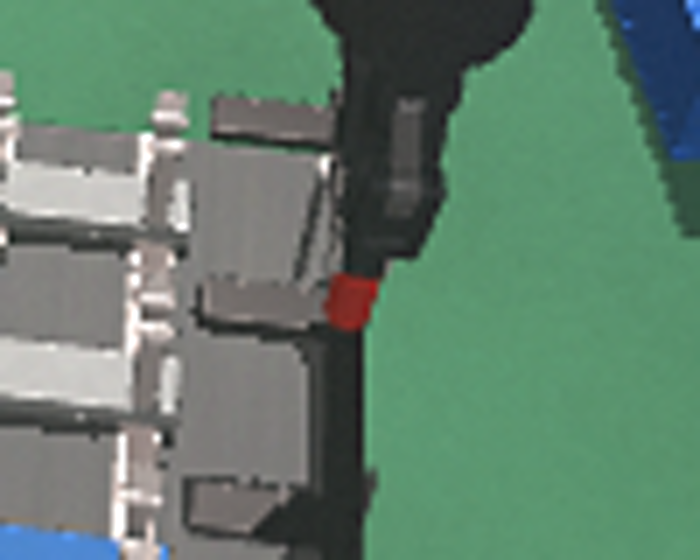

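View pics/k_top.png

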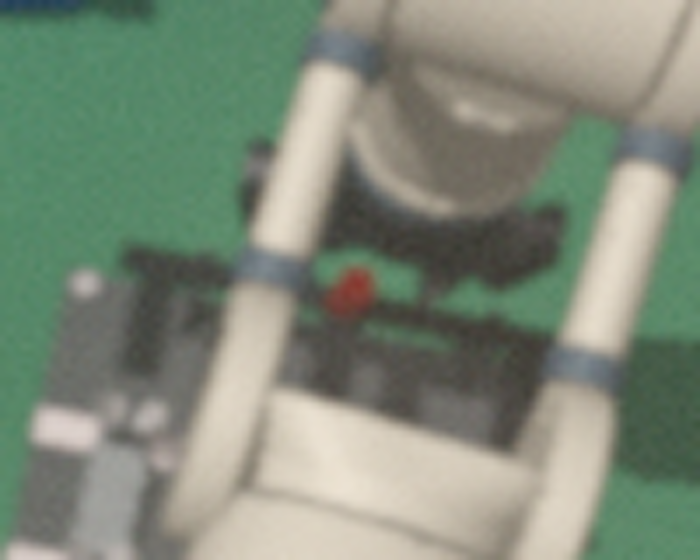

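```bash
python3 go.py .5996 -.1714 .1516 13.6  .603 -.178 .094 13.6
```

```text
dp 0.0576 -0.0056 0.0049 spin 0.0 dist 0.058
```

play_rows(fingers=[0.05, 0.05, 0.05, 0.05, 0.005, 0.005, 0.005, 0.005, 0.005, 0.005], dp=[[0.02, -0.0056, 0.0049], [0.0576, -0.0056, 0.0049], [0.0576, -0.0056, 0.0049], [0.0576, -0.0056, 0.0049], [0.0576, -0.0056, 0.0049], [0.0576, -0.0056, 0.0049], [0.0576, -0.0056, 0.0049], [0.0576, -0.0056, 0.0049], [0.0576, -0.0056, 0.0049], [0.0576, -0.0056, 0.0049]], spin=[0, 0, 0, 0, 0, 0, 0, 0, 0, 0])

```text
time_s: 2.87
tool_pos: [0.604, -0.1773, 0.098]
ee_rot: [[0.005, 0.235, 0.972], [-0.001, 0.972, -0.235], [-1.0, 0.0, 0.005]]
force: [-1.3, 1.4, 7.6]
finger_gap: 0.0164
```

Run:
```python
from m import *
d=grab('side');x,y=map(int,proj(d,[.603,-.178,.107])); crop(d,x-50,y-40,x+50,y+40,7,'k2.png')
o=env.observe();print(o['tool_pos'],o['force'],o['finger_gap'])
```

```text
[ 0.60402832 -0.17731983  0.09798303] [-1.34817201  1.38519137  6.20290084] 0.016886397980321897
```

View pics/k2.png

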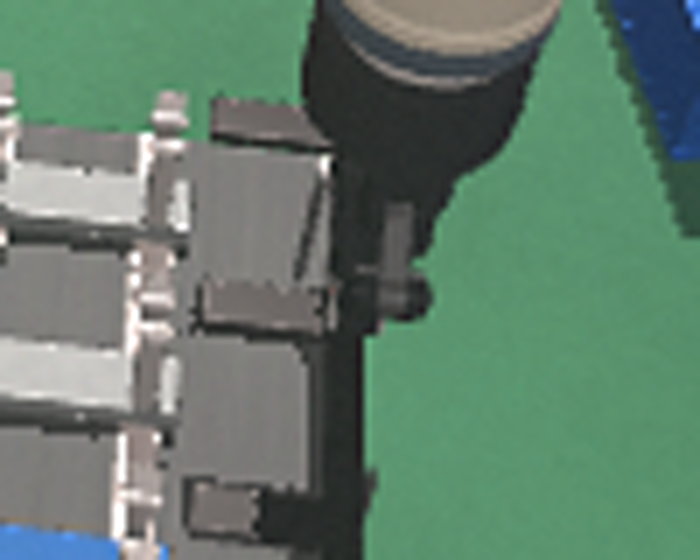

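play_rows(fingers=[0.005, 0.005, 0.005, 0.005, 0.005, 0.005, 0.005, 0.005, 0.005], dp=[[0, 0.004, 0], [0, 0.012, 0], [0, 0.02, 0], [0, 0.028, 0], [0, 0.035, 0], [0, 0.041, 0], [0, 0.045, 0], [0, 0.046, 0], [0, 0.046, 0]], spin=[0, 0, 0, 0, 0, 0, 0, 0, 0])

```text
time_s: 3.67
tool_pos: [0.6146, -0.1336, 0.098]
ee_rot: [[0.004, 0.235, 0.972], [-0.003, 0.972, -0.235], [-1.0, -0.002, 0.005]]
force: [-3.2, -1.0, 7.6]
finger_gap: 0.0163
```

Run:
```python
from m import *
d=grab('side');x,y=map(int,proj(d,[.603,-.178,.107])); crop(d,x-50,y-40,x+50,y+40,7,'k3.png')
d=grab('top');x,y=map(int,proj(d,[.603,-.178,.107])); crop(d,x-50,y-40,x+50,y+40,7,'k3t.png')
o=env.observe();print(o['tool_pos'],o['force'],o['finger_gap'])
```

```text
[ 0.61460518 -0.13362506  0.09797868] [-1.35927824 -2.02190431  6.53662766] 0.016217856300168587
```

View pics/k3.png

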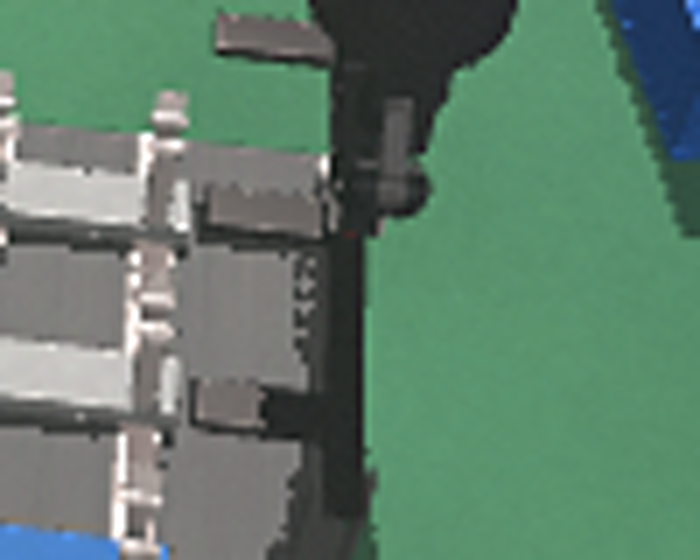

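play_rows(fingers=[0.005, 0.005, 0.005], dp=[[0, 0.002, 0], [0, 0.003, 0], [0, 0.003, 0]], spin=[0, 0, 0])

```text
time_s: 4.02
tool_pos: [0.6146, -0.1335, 0.098]
ee_rot: [[0.003, 0.238, 0.971], [-0.007, 0.971, -0.238], [-1.0, -0.006, 0.005]]
force: [-4.2, -9.5, 6.7]
finger_gap: 0.0166
```

play_rows(fingers=[0.005, 0.05, 0.05, 0.05, 0.05], dp=[[0, -0.004, 0], [0, -0.004, 0], [0, -0.004, 0], [0, -0.004, 0], [0, -0.004, 0]], spin=[0, 0, 0, 0, 0])

```text
time_s: 4.43
tool_pos: [0.6133, -0.1335, 0.0943]
ee_rot: [[-0.0, 0.235, 0.972], [0.0, 0.972, -0.235], [-1.0, 0.0, -0.0]]
force: [-0.8, -0.2, -0.2]
finger_gap: 0.0501
```

```bash
python3 go.py .6136 -.1343 .094 13.6  .521 .418 .25 4.9;python3 go.py .6136 -.1343 .094 13.6  .521 .418 .1 4.9
```

```text
dp -0.156 0.515 -0.2199 spin -0.1518 dist 0.581
dp -0.006 0.515 -0.2199 spin -0.1518 dist 0.56
```

play_rows(fingers=[0.05, 0.05, 0.05, 0.07, 0.07, 0.07, 0.07, 0.07, 0.07, 0.07, 0.07, 0.07, 0.07, 0.07, 0.07, 0.07, 0.07, 0.07, 0.07, 0.07], dp=[[-0.04, 0, 0], [-0.08, 0, 0], [-0.1, 0.03, -0.01], [-0.006, 0.515, -0.2199], [-0.006, 0.515, -0.2199], [-0.006, 0.515, -0.2199], [-0.006, 0.515, -0.2199], [-0.006, 0.515, -0.2199], [-0.006, 0.515, -0.2199], [-0.006, 0.515, -0.2199], [-0.006, 0.515, -0.2199], [-0.006, 0.515, -0.2199], [-0.006, 0.515, -0.2199], [-0.006, 0.515, -0.2199], [-0.006, 0.515, -0.2199], [-0.006, 0.515, -0.2199], [-0.006, 0.515, -0.2199], [-0.006, 0.515, -0.2199], [-0.006, 0.515, -0.2199], [-0.006, 0.515, -0.2199]], spin=[0, 0, 0, -0.1518, -0.1518, -0.1518, -0.1518, -0.1518, -0.1518, -0.1518, -0.1518, -0.1518, -0.1518, -0.1518, -0.1518, -0.1518, -0.1518, -0.1518, -0.1518, -0.1518])

```text
time_s: 6.1
tool_pos: [0.5213, 0.4176, 0.1009]
ee_rot: [[0.001, 0.087, 0.996], [-0.0, 0.996, -0.087], [-1.0, -0.0, 0.001]]
force: [-1.1, -0.4, -0.1]
finger_gap: 0.0698
```

Run:
```python
from m import *
d=grab('side');x,y=map(int,proj(d,[.521,.418,.018])); print(x,y);crop(d,x-50,y-50,x+50,y+30,7,'t1.png')
d=grab('top')
save(cv2.resize(d['image'],(800,600),interpolation=cv2.INTER_CUBIC),'t1t.png')
o=env.observe();print(o['tool_pos'],o['force'],o['finger_gap'])
```

```text
263 121
[0.52155664 0.41733033 0.10120714] [-0.00685343  0.37408614 -0.30145769] 0.06988972479685933
```

View pics/t1.png

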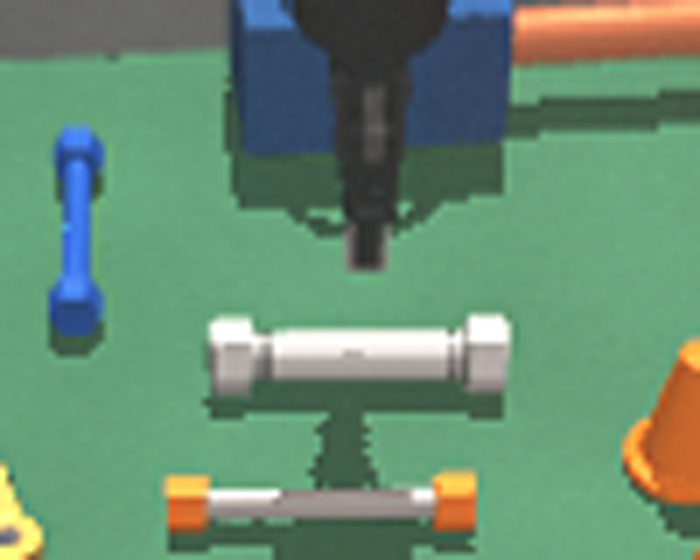

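View pics/t1t.png

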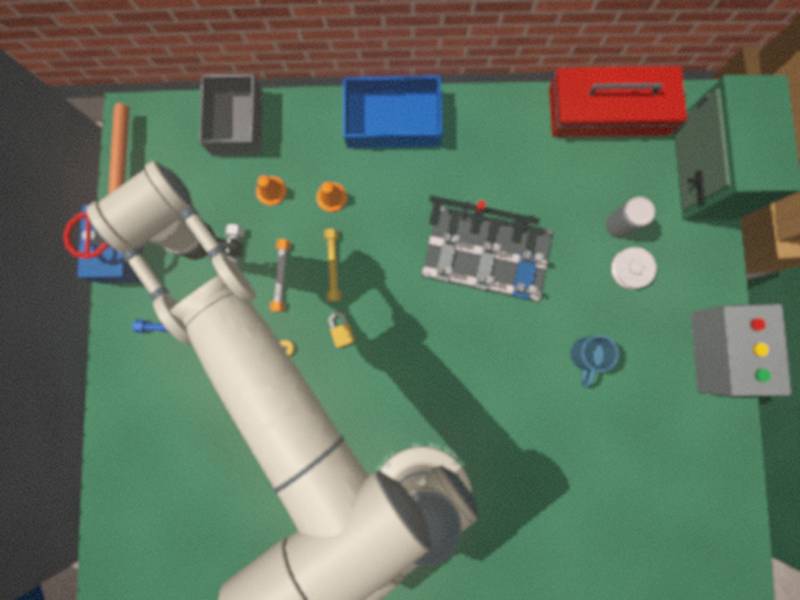

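Run:
```python
from m import *
d=load('side')
for z in (.085,.1,.101,.115): print(z,[np.round(proj(d,[.521,y,z]),1).tolist() for y in(.369,.376,.383)])
for v in range(100,112): print(v,[dep(d,u,v).round(3).tolist() for u in (264,266)])
```

```text
0.085 [[265.5, 115.6], [265.3, 114.3], [265.0, 113.1]]
0.1 [[265.7, 112.2], [265.4, 111.0], [265.2, 109.8]]
0.101 [[265.7, 112.0], [265.4, 110.8], [265.2, 109.6]]
0.115 [[265.8, 108.8], [265.6, 107.6], [265.3, 106.4]]
100 [[0.51, 0.352, 0.166], [0.517, 0.351, 0.166]]
101 [[0.51, 0.351, 0.163], [0.518, 0.353, 0.161]]
102 [[0.51, 0.348, 0.161], [0.517, 0.35, 0.159]]
103 [[0.514, 0.374, 0.137], [0.521, 0.369, 0.14]]
104 [[0.513, 0.366, 0.139], [0.52, 0.367, 0.137]]
105 [[0.514, 0.368, 0.133], [0.521, 0.369, 0.132]]
106 [[0.514, 0.367, 0.13], [0.521, 0.368, 0.128]]
107 [[0.514, 0.37, 0.123], [0.521, 0.366, 0.125]]
108 [[0.514, 0.368, 0.12], [0.521, 0.367, 0.12]]
109 [[0.516, 0.377, 0.109], [0.522, 0.373, 0.111]]
110 [[0.537, 0.513, -0.003], [0.544, 0.506, 0.002]]
111 [[0.536, 0.506, -0.002], [0.545, 0.509, -0.005]]
```

play_rows(fingers=[0.07, 0.07, 0.07, 0.07, 0.07, 0.015, 0.015, 0.015, 0.015, 0.015, 0.015, 0.015], dp=[[0.04, 0, 0], [0.08, 0, 0], [0.096, 0, 0], [0.096, 0, 0], [0.096, 0, 0], [0.096, 0, 0], [0.096, 0, 0], [0.096, 0, 0], [0.096, 0, 0], [0.096, 0, 0], [0.096, 0, 0], [0.096, 0, 0]], spin=[0, 0, 0, 0, 0, 0, 0, 0, 0, 0, 0, 0], grip_force=70)

```text
time_s: 7.2
tool_pos: [0.5219, 0.4193, 0.0072]
ee_rot: [[0.003, 0.085, 0.996], [0.002, 0.996, -0.086], [-1.0, 0.003, 0.003]]
force: [-0.3, -0.7, 5.6]
finger_gap: 0.0235
```

```bash
python3 - <<'E'
from m import *
d=grab('side');x,y=map(int,proj(d,[.521,.418,.018])); print(x,y);crop(d,x-50,y-50,x+50,y+30,7,'t2.png')
o=env.observe();print(o['tool_pos'],o['force'],o['finger_gap'])
E
python3 go.py .521 .418 .004 4.9 .4768 -.2402 .115 13.6
```

```text
263 121
[0.52192371 0.41935526 0.00725484] [-1.73636510e-03 -7.08849454e-01  5.87162045e+00] 0.023738164053185663
dp -0.111 -0.6596 0.0122 spin 0.1518 dist 0.669
```

View pics/t2.png

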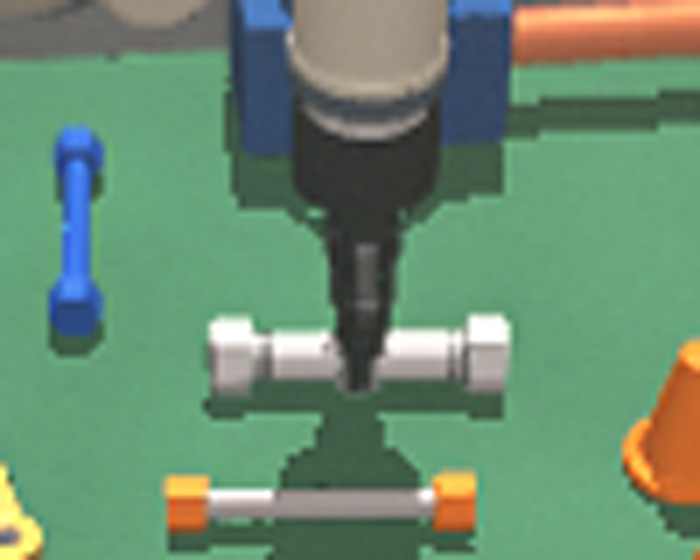

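play_rows(fingers=[0.015, 0.015, 0.015, 0.015, 0.015, 0.015, 0.015, 0.015, 0.015, 0.015, 0.015, 0.015, 0.015, 0.015, 0.015, 0.015, 0.015, 0.015, 0.015, 0.015], dp=[[-0.02, 0, 0], [-0.05, 0, 0], [-0.085, 0, 0], [-0.12, -0.02, 0], [-0.15, -0.05, 0.001], [-0.156, -0.09, 0.002], [-0.156, -0.13, 0.003], [-0.156, -0.17, 0.004], [-0.156, -0.21, 0.005], [-0.156, -0.25, 0.006], [-0.156, -0.29, 0.006], [-0.156, -0.33, 0.007], [-0.156, -0.37, 0.008], [-0.156, -0.41, 0.009], [-0.156, -0.45, 0.01], [-0.156, -0.49, 0.011], [-0.156, -0.53, 0.012], [-0.156, -0.57, 0.012], [-0.156, -0.61, 0.0122], [-0.156, -0.64, 0.0122]], spin=[0, 0, 0, 0, 0.02, 0.04, 0.06, 0.08, 0.1, 0.12, 0.14, 0.1518, 0.1518, 0.1518, 0.1518, 0.1518, 0.1518, 0.1518, 0.1518, 0.1518])

```text
time_s: 8.92
tool_pos: [0.4773, -0.2231, 0.1605]
ee_rot: [[-0.0, 0.237, 0.972], [-0.001, 0.972, -0.237], [-1.0, -0.001, 0.0]]
force: [-0.2, 0.8, -1.3]
finger_gap: 0.0234
```

```bash
python3 - <<'E'
from m import *
d=grab('side');x,y=map(int,proj(d,[.48,-.2,.1])); print(x,y);crop(d,x-55,y-55,x+55,y+30,7,'t3.png')
d=grab('top')
o=env.observe();print(o['tool_pos'],o['force'],o['finger_gap'])
E
python3 go.py .4781 -.2205 .16 13.6 .4768 -.2402 .105 13.6
```

```text
278 249
[ 0.47699607 -0.22429359  0.16010084] [-0.52168071 -0.10127463 -1.42893286] 0.02373667829522394
dp 0.055 -0.0195 0.0034 spin 0.0 dist 0.058
```

View pics/t3.png

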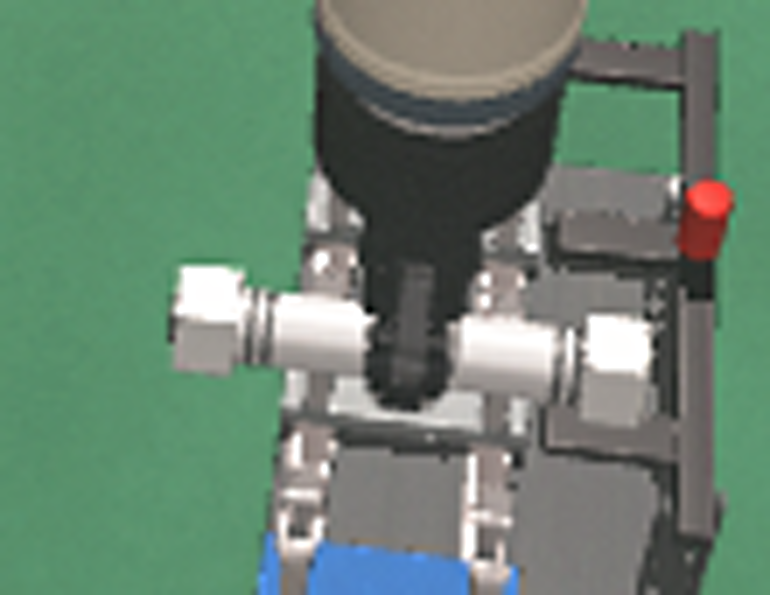

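play_rows(fingers=[0.015, 0.015, 0.015, 0.015, 0.015], dp=[[0.01, -0.01, 0], [0.035, -0.0195, -0.001], [0.055, -0.0195, -0.0015], [0.055, -0.0195, -0.0015], [0.055, -0.0195, -0.0015]], spin=[0, 0, 0, 0, 0])

```text
time_s: 9.43
tool_pos: [0.4713, -0.2375, 0.1038]
ee_rot: [[-0.003, 0.234, 0.972], [0.002, 0.972, -0.234], [-1.0, 0.001, -0.003]]
force: [-0.2, 0.0, -1.3]
finger_gap: 0.0238
```

Run:
```python
from m import *
o=env.observe();print(o['tool_pos'],o['force'],o['finger_gap'])
d=grab('side');x,y=map(int,proj(d,[.48,-.2,.1])); crop(d,x-55,y-45,x+55,y+40,7,'t4.png')
o=env.observe();print(o['tool_pos'])
P,C,U=cloud(d,225,215,330,300)
yaw=np.radians(-13.6);c,sn=np.cos(yaw),np.sin(yaw);og=np.array([.498,-.1527])
X=(P[:,:2]-og)@np.array([[c,-sn],[sn,c]]);z=P[:,2]
m=(z>.09)&(z<.145)&(abs(X[:,1]+.09)<.03)&(abs(X[:,0])<.09)&(C[:,1]<60)&(C[:,2]>110)
q=X[m];print(m.sum(),q[:,0].min(),q[:,0].max(),z[m].min(),z[m].max())
from scipy.optimize import least_squares
b=m&(abs(X[:,0])<.055);B=np.c_[X[b],z[b]]
f=lambda p:np.hypot(B[:,1]-p[0]-p[2]*B[:,0],B[:,2]-p[1]-p[3]*B[:,0])-.013
r=least_squares(f,[-.09,.116,0,0],loss='soft_l1',f_scale=.002);print(b.sum(),'axis y,z,yawslope,pitch',r.x.round(4))
```

```text
[ 0.47133606 -0.23751399  0.10383442] [-0.22844278  0.04891773 -1.27972101] 0.023803581380955383
[ 0.47224762 -0.23798032  0.10565871]
604 -0.08636255255312106 0.07499647077267714 0.10570976470908217 0.13496185744835068
324 axis y,z,yawslope,pitch [-0.0895  0.1142 -0.0011 -0.0066]
```

View pics/t4.png

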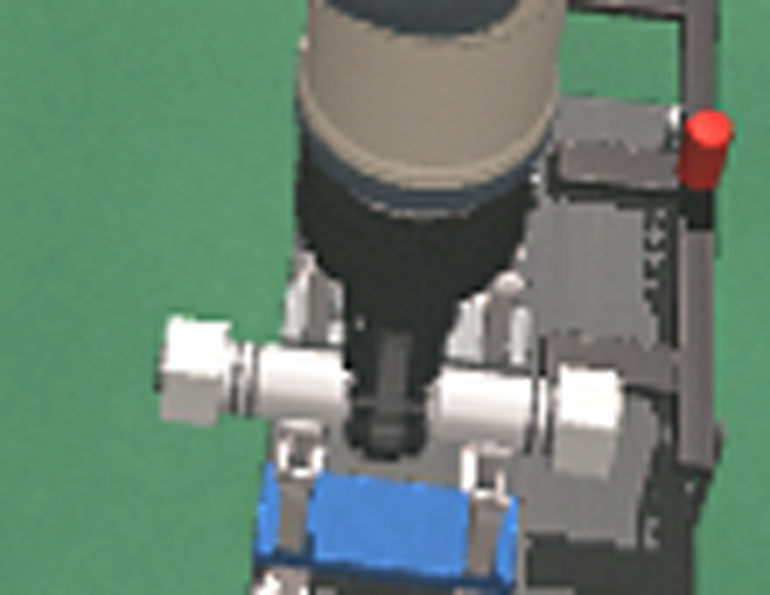

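play_rows(fingers=[0.015, 0.015, 0.015, 0.015, 0.015, 0.015, 0.015, 0.015, 0.015, 0.015, 0.015, 0.015, 0.015], dp=[[0.0, 0, 0.005], [0.01, 0, 0.005], [0.02, 0, 0.005], [0.028, 0, 0.005], [0.034, 0, 0.005], [0.039, 0, 0.005], [0.044, 0, 0.005], [0.049, 0, 0.005], [0.054, 0, 0.005], [0.058, 0, 0.005], [0.061, 0, 0.005], [0.062, 0, 0.005], [0.062, 0, 0.005]], spin=[0, 0, 0, 0, 0, 0, 0, 0, 0, 0, 0, 0, 0])

```text
time_s: 10.57
tool_pos: [0.4766, -0.2396, 0.0449]
ee_rot: [[-0.001, 0.235, 0.972], [0.001, 0.972, -0.235], [-1.0, 0.0, -0.001]]
force: [-5.5, 4.7, 10.6]
finger_gap: 0.0235
```

```bash
cat > chk.py <<'E'
import sys
from m import *
from scipy.optimize import least_squares
def chk(y0,R,zc,name,r0=.5):
    d=grab('side');x,y=map(int,proj(d,[.48,-.2,.06])); crop(d,x-55,max(0,y-60),x+55,y+25,7,name)
    o=env.observe();print(o['tool_pos'],o['force'],o['finger_gap'])
    P,C,U=cloud(d,225,185,330,300)
    yaw=np.radians(-13.6);c,sn=np.cos(yaw),np.sin(yaw);og=np.array([.498,-.1527])
    X=(P[:,:2]-og)@np.array([[c,-sn],[sn,c]]);z=P[:,2]
    m=(abs(X[:,1]-y0)<R+.008)&(abs(X[:,0])<.1)&(abs(z-zc)<R+.008)
    q=X[m];e=m&(abs(X[:,0])>.052)&(z>zc-.005);print('ends',np.percentile(X[e,0],[1,99]).round(4))
    b=m&(((abs(X[:,0])>.012)&(abs(X[:,0])<.029))|((abs(X[:,0])>.043)&(abs(X[:,0])<.057)))&(z>zc-R*.5);B=np.c_[X[b],z[b]]
    f=lambda p:np.hypot(B[:,1]-p[0]-p[2]*B[:,0],B[:,2]-p[1]-p[3]*B[:,0])-R
    r=least_squares(f,[y0,zc,0,0],loss='soft_l1',f_scale=.002);print(b.sum(),'axis y,z,yawslope,pitch',r.x.round(4),'rms',np.sqrt(np.mean(r.fun**2)).round(4))
    for k in(-1,1):
        t=m&(X[:,0]*k>.062)&(X[:,0]*k<.085); print('end top z',np.percentile(z[t],97).round(4))
chk(float(sys.argv[1]),float(sys.argv[2]),float(sys.argv[3]),sys.argv[4])
E
python3 chk.py -.09 .013 .056 t5.png
```

```text
[ 0.47659749 -0.23961587  0.04497156] [-5.06255188  3.76472397  9.86110149] 0.023553139880759758
ends [-0.0805  0.098 ]
216 axis y,z,yawslope,pitch [-0.0901  0.0557 -0.0001 -0.0009] rms 0.0014
end top z 0.0758
end top z 0.0758
```

View pics/t5.png

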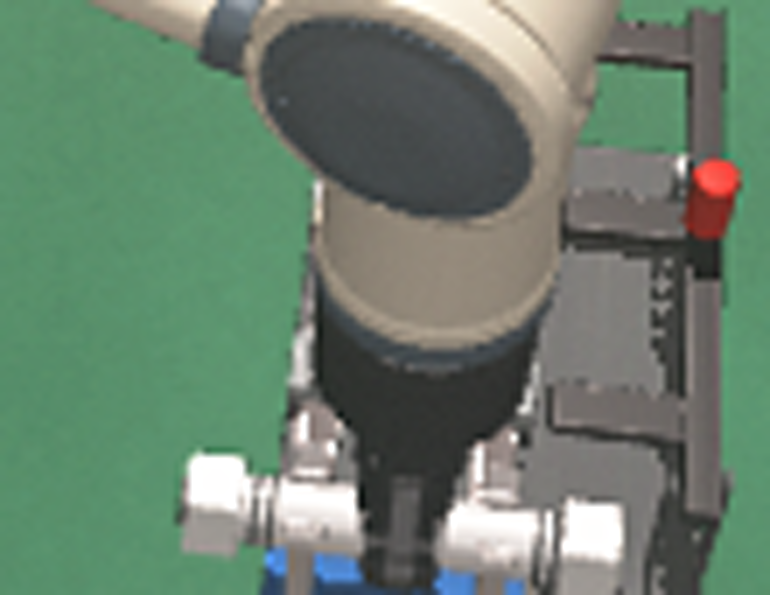

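```bash
python3 go.py .4769 -.239 .043 13.6 .5095 .1887 .06 -2.5
```

```text
dp -0.017 0.4234 -0.0689 spin -0.281 dist 0.429
```

play_rows(fingers=[0.045, 0.045, 0.045, 0.045, 0.05, 0.05, 0.06, 0.06, 0.06, 0.06, 0.06, 0.06, 0.06, 0.06, 0.06, 0.06, 0.06, 0.06, 0.06, 0.06], dp=[[-0.001, 0, 0], [-0.001, 0, 0], [-0.001, 0, 0], [-0.03, 0, 0], [-0.07, 0, 0], [-0.11, 0, 0], [-0.125, 0.03, -0.005], [-0.125, 0.07, -0.01], [-0.125, 0.11, -0.02], [-0.125, 0.15, -0.025], [-0.125, 0.19, -0.03], [-0.125, 0.23, -0.035], [-0.125, 0.27, -0.045], [-0.125, 0.31, -0.05], [-0.12, 0.35, -0.055], [-0.1, 0.385, -0.06], [-0.075, 0.41, -0.065], [-0.045, 0.4234, -0.0689], [-0.017, 0.4234, -0.0689], [-0.017, 0.4234, -0.0689]], spin=[0, 0, 0, 0, 0, 0, -0.04, -0.08, -0.12, -0.16, -0.2, -0.24, -0.281, -0.281, -0.281, -0.281, -0.281, -0.281, -0.281, -0.281])

```text
time_s: 12.28
tool_pos: [0.5057, 0.1876, 0.053]
ee_rot: [[-0.011, -0.046, 0.999], [-0.004, 0.999, 0.046], [-1.0, -0.003, -0.011]]
force: [-1.1, -0.4, -0.8]
finger_gap: 0.0602
```

```bash
python3 chk.py -.09 .013 .056 t6.png
python3 - <<'E'
from m import *
d=load('side');x,y=map(int,proj(d,[.5095,.1887,.018])); print(x,y);crop(d,x-50,y-50,x+50,y+30,7,'b1.png')
E
```

```text
[0.50708631 0.18734711 0.05646424] [ 0.69006523 -0.89574873  0.2727665 ] 0.06022686796948743
ends [-0.0805  0.0978]
235 axis y,z,yawslope,pitch [-0.0901  0.056   0.0054  0.002 ] rms 0.0015
end top z 0.076
end top z 0.076
268 164
```

View pics/t6.png

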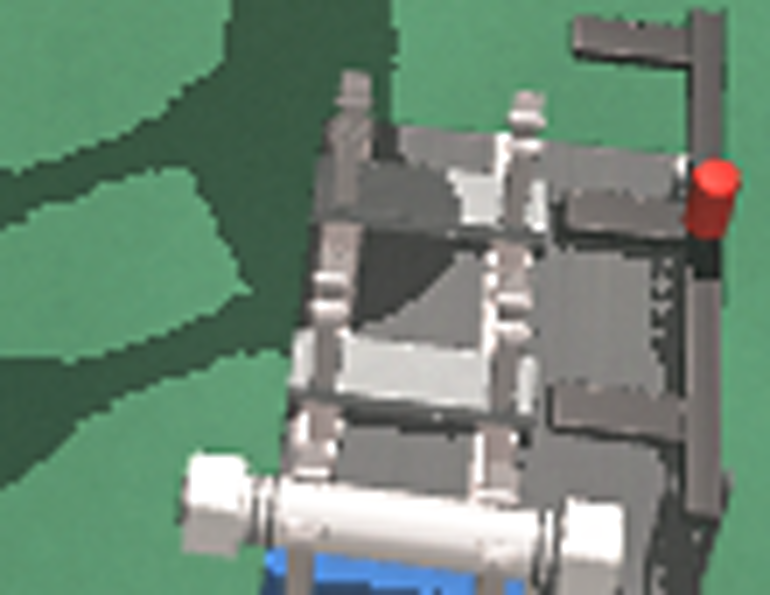

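View pics/b1.png

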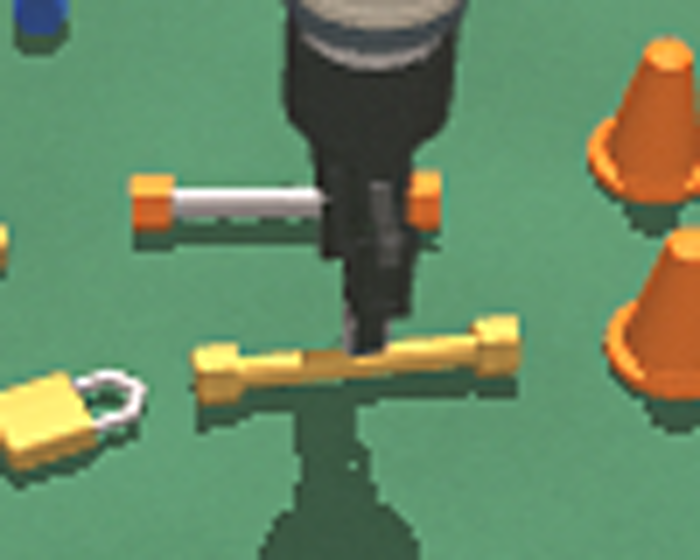

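play_rows(fingers=[0.06, 0.06, 0.06, 0.06, 0.005, 0.005, 0.005, 0.005, 0.005, 0.005, 0.005, 0.005], dp=[[0.03, 0, 0.001], [0.05, 0, 0.001], [0.057, 0, 0.001], [0.057, 0, 0.001], [0.057, 0, 0.001], [0.057, 0, 0.001], [0.057, 0, 0.001], [0.057, 0, 0.001], [0.057, 0, 0.001], [0.057, 0, 0.001], [0.057, 0, 0.001], [0.057, 0, 0.001]], spin=[0, 0, 0, 0, 0, 0, 0, 0, 0, 0, 0, 0])

```text
time_s: 13.33
tool_pos: [0.5119, 0.1883, 0.0058]
ee_rot: [[0.003, -0.044, 0.999], [0.001, 0.999, 0.044], [-1.0, 0.001, 0.003]]
force: [0.1, 0.1, 7.2]
finger_gap: 0.0133
```

```bash
python3 - <<'E'
from m import *
d=grab('side');x,y=map(int,proj(d,[.5095,.1887,.018]));crop(d,x-50,y-50,x+50,y+30,7,'b2.png')
o=env.observe();print(o['tool_pos'],o['force'],o['finger_gap'])
E
python3 go.py .5105 .1887 .003 -2.5 .498 -.1527 .15 13.6
```

```text
[0.51184442 0.18824798 0.00579278] [-1.12520359 -0.44713823  6.62271773] 0.013275782197083367
dp -0.147 -0.3405 -0.0274 spin 0.281 dist 0.372
```

View pics/b2.png

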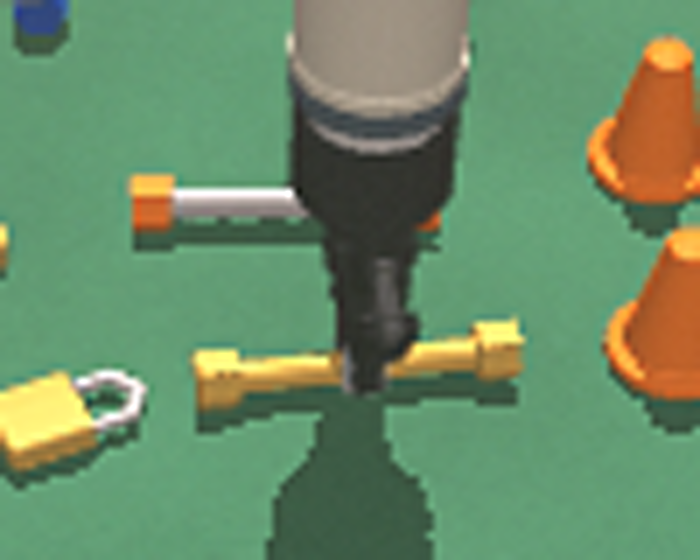

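play_rows(fingers=[0.005, 0.005, 0.005, 0.005, 0.005, 0.005, 0.005, 0.005, 0.005, 0.005, 0.005, 0.005, 0.005, 0.005, 0.005, 0.005, 0.005, 0.005], dp=[[-0.015, 0, 0], [-0.05, 0, 0], [-0.09, 0, 0], [-0.13, -0.01, -0.001], [-0.145, -0.04, -0.003], [-0.147, -0.08, -0.007], [-0.147, -0.12, -0.01], [-0.147, -0.16, -0.013], [-0.147, -0.2, -0.016], [-0.147, -0.24, -0.02], [-0.147, -0.28, -0.023], [-0.147, -0.315, -0.026], [-0.147, -0.335, -0.0274], [-0.14, -0.3405, -0.0274], [-0.115, -0.3405, -0.0274], [-0.1, -0.3405, -0.0274], [-0.1, -0.3405, -0.0274], [-0.1, -0.3405, -0.0274]], spin=[0, 0, 0, 0.02, 0.05, 0.08, 0.11, 0.15, 0.19, 0.23, 0.26, 0.281, 0.281, 0.281, 0.281, 0.281, 0.281, 0.281])

```text
time_s: 14.88
tool_pos: [0.4974, -0.1527, 0.1024]
ee_rot: [[-0.003, 0.235, 0.972], [0.001, 0.972, -0.235], [-1.0, 0.001, -0.003]]
force: [0.3, 0.6, -0.9]
finger_gap: 0.0133
```

```bash
python3 chk.py 0 .008 .11 b3.png
```

```text
[ 0.49817423 -0.15289359  0.10384626] [-0.14188112  0.0535315  -1.77145412] 0.013687926473733784
ends [-0.0809  0.0773]
133 axis y,z,yawslope,pitch [-0.0016  0.1091 -0.0009  0.0016] rms 0.0015
end top z 0.1245
end top z 0.1234
```

View pics/b3.png

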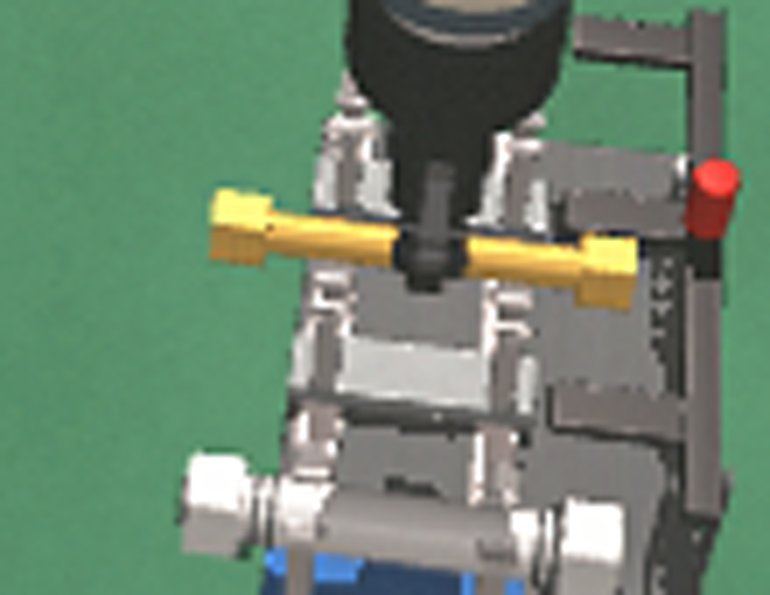

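play_rows(fingers=[0.005, 0.005, 0.005, 0.005, 0.005, 0.005, 0.005, 0.005, 0.005, 0.005, 0.005, 0.005], dp=[[0.008, 0.0005, 0.001], [0.016, 0.0005, 0.001], [0.022, 0.0005, 0.001], [0.027, 0.0005, 0.001], [0.032, 0.0005, 0.001], [0.037, 0.0005, 0.001], [0.041, 0.0005, 0.001], [0.045, 0.0005, 0.001], [0.049, 0.0005, 0.001], [0.052, 0.0005, 0.001], [0.052, 0.0005, 0.001], [0.052, 0.0005, 0.001]], spin=[0, 0, 0, 0, 0, 0, 0, 0, 0, 0, 0, 0])

```text
time_s: 15.93
tool_pos: [0.4997, -0.153, 0.0545]
ee_rot: [[0.002, 0.235, 0.972], [0.0, 0.972, -0.235], [-1.0, 0.001, 0.002]]
force: [-6.5, 4.6, 15.4]
finger_gap: 0.0134
```

```bash
python3 chk.py 0 .008 .062 b4.png
```

```text
[ 0.49967642 -0.15298406  0.05445189] [-6.29709085  4.27708576 15.71261492] 0.013496983504848284
ends [-0.0783  0.08  ]
112 axis y,z,yawslope,pitch [-0.0007  0.0617  0.0005 -0.0006] rms 0.0016
end top z 0.0771
end top z 0.076
```

View pics/b4.png

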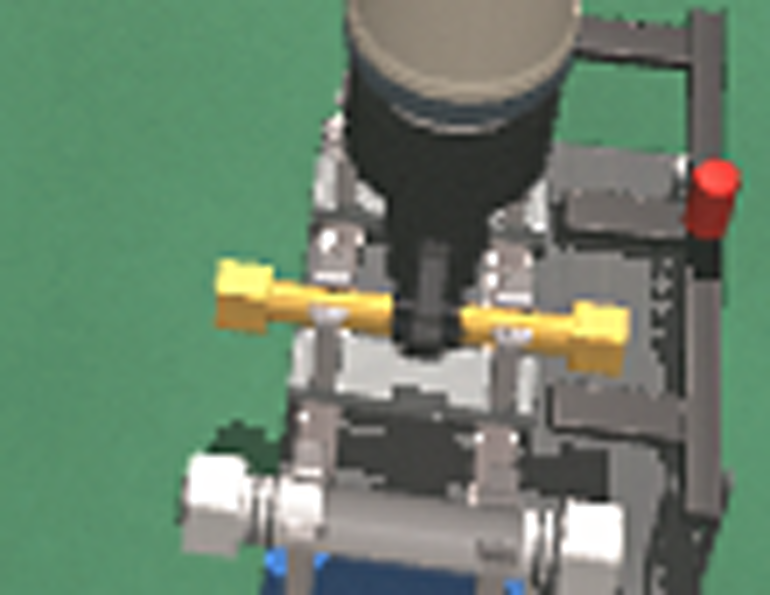

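```bash
python3 go.py .4991 -.1525 .051 13.6 .488 .306 .06 5
```

```text
dp -0.009 0.443 -0.1186 spin -0.1501 dist 0.459
```

play_rows(fingers=[0.04, 0.04, 0.04, 0.04, 0.05, 0.05, 0.06, 0.06, 0.06, 0.06, 0.06, 0.06, 0.06, 0.06, 0.06, 0.06, 0.06, 0.06, 0.06, 0.06], dp=[[0, 0, 0], [0, 0, 0], [0, 0, 0], [-0.03, 0, 0], [-0.07, 0, 0], [-0.105, 0.01, -0.003], [-0.11, 0.05, -0.012], [-0.11, 0.09, -0.024], [-0.11, 0.13, -0.035], [-0.11, 0.17, -0.046], [-0.11, 0.21, -0.057], [-0.11, 0.25, -0.068], [-0.11, 0.29, -0.078], [-0.11, 0.33, -0.088], [-0.11, 0.365, -0.098], [-0.1, 0.4, -0.107], [-0.08, 0.43, -0.115], [-0.05, 0.443, -0.1186], [-0.012, 0.443, -0.1186], [-0.009, 0.443, -0.1186]], spin=[0, 0, 0, 0, 0, 0, -0.02, -0.04, -0.06, -0.08, -0.1, -0.12, -0.14, -0.1501, -0.1501, -0.1501, -0.1501, -0.1501, -0.1501, -0.1501])

```text
time_s: 17.65
tool_pos: [0.4838, 0.3039, 0.0514]
ee_rot: [[-0.012, 0.085, 0.996], [-0.007, 0.996, -0.085], [-1.0, -0.008, -0.011]]
force: [-1.5, -0.9, -2.1]
finger_gap: 0.0599
```

```bash
python3 chk.py 0 .008 .062 b5.png
python3 - <<'E'
from m import *
d=load('side');x,y=map(int,proj(d,[.488,.306,.013])); print(x,y);crop(d,x-50,y-50,x+50,y+30,7,'p1.png')
E
```

```text
[0.4848109  0.30367167 0.05427149] [ 0.000272   -0.04234443  0.22797326] 0.0599566198934371
ends [-0.0784  0.0803]
126 axis y,z,yawslope,pitch [-0.0011  0.0618 -0.0108 -0.0037] rms 0.0018
end top z 0.0769
end top z 0.0765
258 142
```

View pics/b5.png

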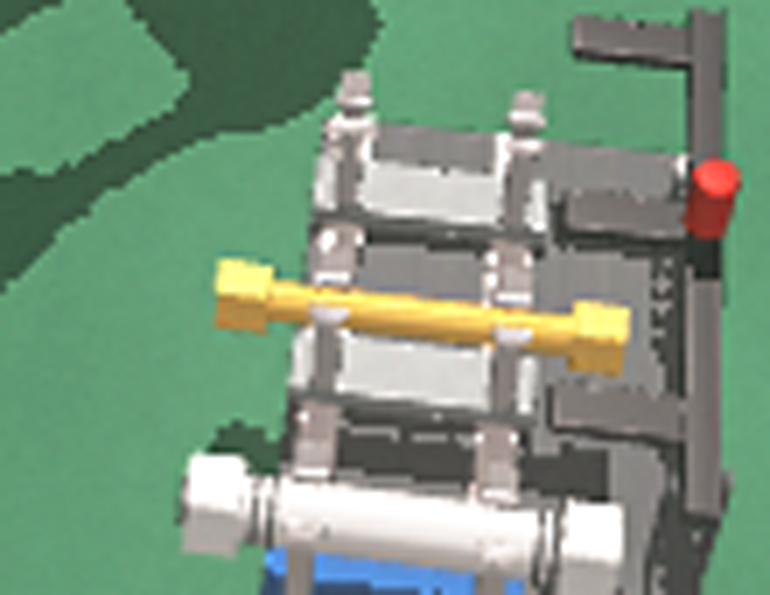

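View pics/p1.png

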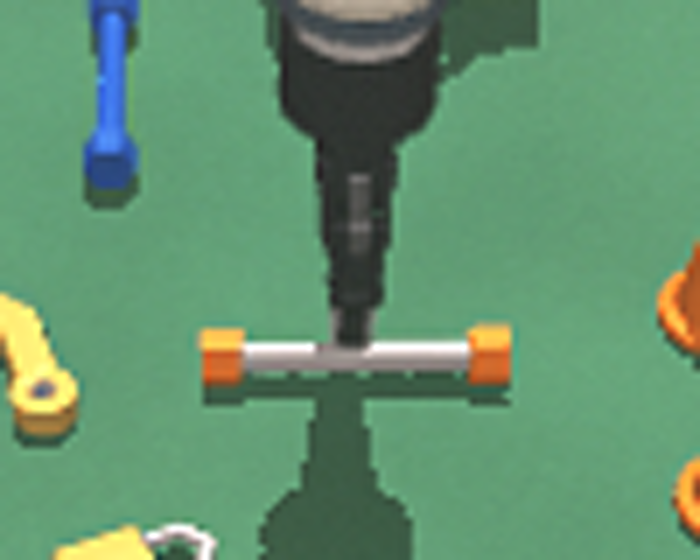

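play_rows(fingers=[0.06, 0.06, 0.06, 0.06, 0.06, 0.005, 0.005, 0.005, 0.005, 0.005, 0.005, 0.005, 0.005], dp=[[0.0, 0, 0], [0.03, 0, 0], [0.05, 0, 0], [0.057, 0, 0], [0.057, 0, 0], [0.057, 0, 0], [0.057, 0, 0], [0.057, 0, 0], [0.057, 0, 0], [0.057, 0, 0], [0.057, 0, 0], [0.057, 0, 0], [0.057, 0, 0]], spin=[0, 0, 0, 0, 0, 0, 0, 0, 0, 0, 0, 0, 0])

```text
time_s: 18.78
tool_pos: [0.4893, 0.3059, 0.0059]
ee_rot: [[0.003, 0.087, 0.996], [0.002, 0.996, -0.087], [-1.0, 0.002, 0.003]]
force: [-0.9, 0.3, 6.5]
finger_gap: 0.0132
```

```bash
python3 - <<'E'
from m import *
d=grab('side');x,y=map(int,proj(d,[.488,.306,.013]));crop(d,x-50,y-50,x+50,y+30,7,'p2.png')
o=env.observe();print(o['tool_pos'],o['force'],o['finger_gap'])
E
python3 go.py .488 .306 .003 5 .5192 -.0652 .15 13.6
```

```text
[0.48927135 0.30589412 0.00589076] [-0.20453491 -0.2664287   7.20168652] 0.012933836668628466
dp -0.147 -0.3671 0.0634 spin 0.1501 dist 0.4
```

View pics/p2.png

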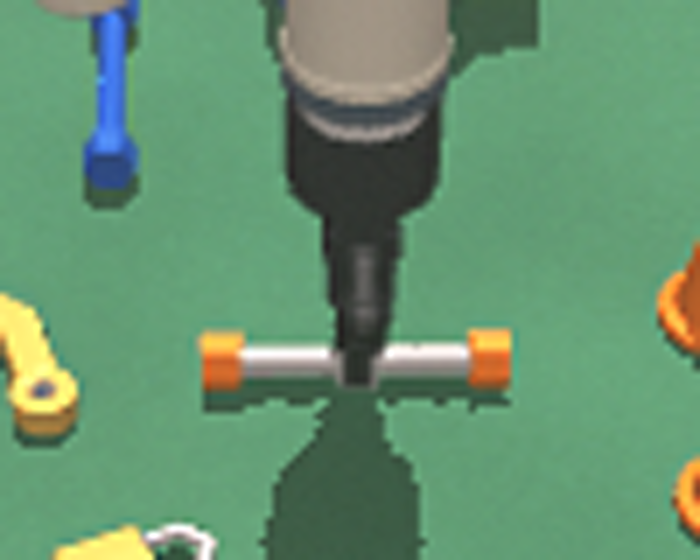

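play_rows(fingers=[0.005, 0.005, 0.005, 0.005, 0.005, 0.005, 0.005, 0.005, 0.005, 0.005, 0.005, 0.005, 0.005, 0.005, 0.005, 0.005, 0.005, 0.005, 0.005], dp=[[-0.015, 0, 0], [-0.05, 0, 0], [-0.09, 0, 0], [-0.13, -0.01, 0.001], [-0.145, -0.04, 0.006], [-0.147, -0.08, 0.014], [-0.147, -0.12, 0.021], [-0.147, -0.155, 0.027], [-0.147, -0.195, 0.034], [-0.147, -0.235, 0.041], [-0.147, -0.275, 0.048], [-0.147, -0.31, 0.054], [-0.147, -0.345, 0.06], [-0.147, -0.362, 0.0634], [-0.135, -0.3671, 0.0634], [-0.11, -0.3671, 0.0634], [-0.1, -0.3671, 0.0634], [-0.1, -0.3671, 0.0634], [-0.1, -0.3671, 0.0634]], spin=[0, 0, 0, 0.01, 0.03, 0.05, 0.07, 0.09, 0.11, 0.13, 0.14, 0.1501, 0.1501, 0.1501, 0.1501, 0.1501, 0.1501, 0.1501, 0.1501])

```text
time_s: 20.42
tool_pos: [0.5185, -0.0651, 0.1025]
ee_rot: [[-0.003, 0.234, 0.972], [0.001, 0.972, -0.234], [-1.0, 0.0, -0.003]]
force: [0.9, 0.0, -1.9]
finger_gap: 0.0133
```

```bash
python3 chk.py .09 .008 .11 p3.png
```

```text
[ 0.51926426 -0.06518733  0.10381753] [-0.57148194  0.56418918 -0.97298686] 0.013020750955538302
ends [-0.0801  0.0782]
110 axis y,z,yawslope,pitch [ 0.0889  0.1097  0.0022 -0.0016] rms 0.0017
end top z 0.1243
end top z 0.1236
```

View pics/p3.png

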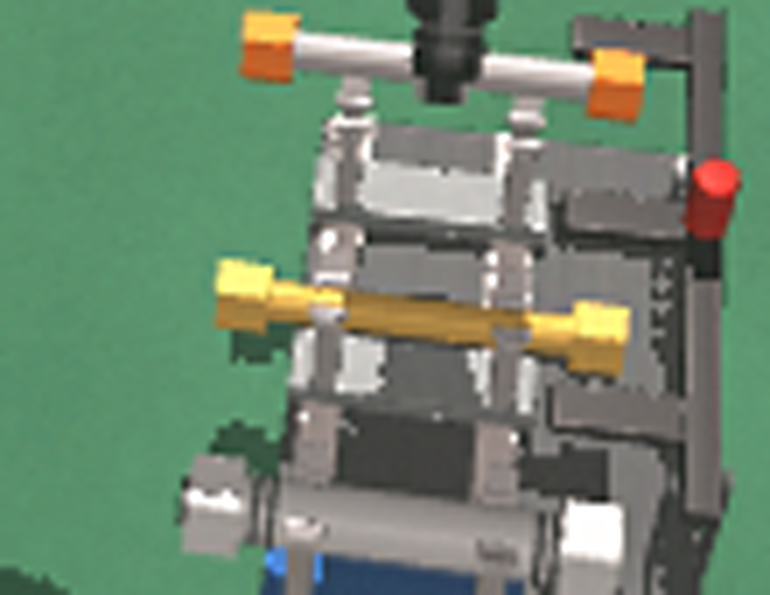

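play_rows(fingers=[0.005, 0.005, 0.005, 0.005, 0.005, 0.005, 0.005, 0.005, 0.005, 0.005, 0.005, 0.005], dp=[[0.008, 0, 0.001], [0.016, 0, 0.001], [0.022, 0, 0.001], [0.027, 0, 0.001], [0.032, 0, 0.001], [0.037, 0, 0.001], [0.041, 0, 0.001], [0.045, 0, 0.001], [0.049, 0, 0.001], [0.052, 0, 0.001], [0.052, 0, 0.001], [0.052, 0, 0.001]], spin=[0, 0, 0, 0, 0, 0, 0, 0, 0, 0, 0, 0])

```text
time_s: 21.47
tool_pos: [0.5208, -0.0658, 0.0546]
ee_rot: [[0.002, 0.235, 0.972], [0.001, 0.972, -0.235], [-1.0, 0.001, 0.002]]
force: [-6.7, 4.6, 15.5]
finger_gap: 0.0129
```

```bash
python3 chk.py .09 .008 .062 p4.png;python3 go.py .52 -.0653 .051 13.6 .6134 -.1343 .15 13.6
```

```text
[ 0.52078966 -0.06577899  0.05457352] [-7.37744141  4.97577512 15.12645185] 0.013188349917626099
ends [-0.078   0.0809]
102 axis y,z,yawslope,pitch [0.0886 0.0616 0.006  0.0047] rms 0.002
end top z 0.0778
end top z 0.076
dp -0.099 -0.0451 0.107 spin 0.0 dist 0.153
```

View pics/p4.png

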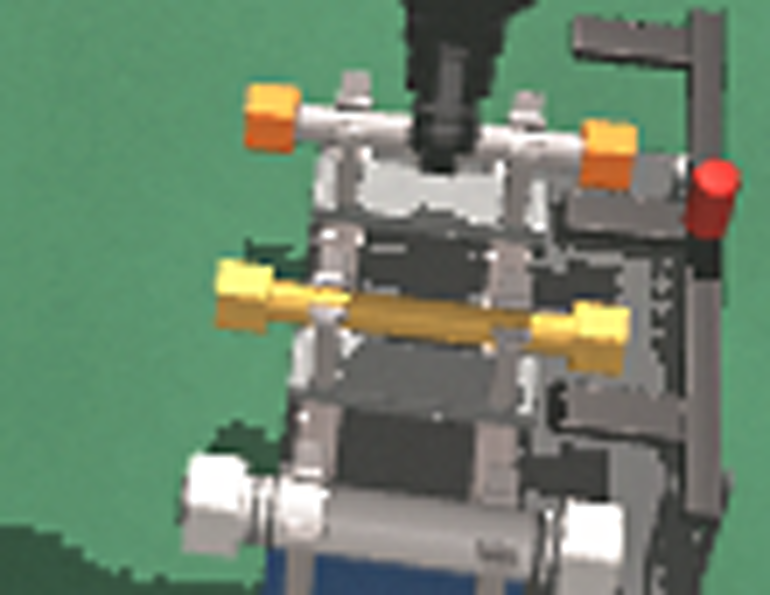

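play_rows(fingers=[0.04, 0.04, 0.04, 0.04, 0.05, 0.05, 0.05, 0.05, 0.05, 0.05, 0.05, 0.05], dp=[[0, 0, 0], [0, 0, 0], [0, 0, 0], [-0.03, 0, 0], [-0.07, 0, 0], [-0.11, 0, 0], [-0.11, -0.012, 0.03], [-0.11, -0.026, 0.065], [-0.11, -0.04, 0.095], [-0.105, -0.0451, 0.107], [-0.099, -0.0451, 0.107], [-0.099, -0.0451, 0.107]], spin=[0, 0, 0, 0, 0, 0, 0, 0, 0, 0, 0, 0])

```text
time_s: 22.52
tool_pos: [0.6127, -0.1354, 0.1473]
ee_rot: [[-0.005, 0.236, 0.972], [0.001, 0.972, -0.236], [-1.0, 0.0, -0.005]]
force: [-0.6, 0.3, -0.7]
finger_gap: 0.05
```

```bash
python3 chk.py .09 .008 .062 p5.png; for a in "0 .008 .062" "-.09 .013 .056"; do python3 chk.py $a x.png; done
```

```text
[ 0.61249314 -0.1348849   0.14838682] [ 0.23678066 -0.34281118  0.49198117] 0.04970402087025355
ends [-0.078   0.0806]
109 axis y,z,yawslope,pitch [ 0.0886  0.0617  0.0082 -0.0034] rms 0.0018
end top z 0.0767
end top z 0.076
[ 0.61262553 -0.13465584  0.14949051] [0.82063058 1.39771548 0.2527836 ] 0.04955773701917594
ends [-0.0785  0.0803]
128 axis y,z,yawslope,pitch [-0.0006  0.0614 -0.0034 -0.0042] rms 0.0014
end top z 0.0762
end top z 0.0758
[ 0.61282847 -0.13455158  0.15033356] [ 0.98165309 -0.33742252 -0.1587075 ] 0.05037304564238985
ends [-0.0802  0.0981]
237 axis y,z,yawslope,pitch [-0.0902  0.0559 -0.0007  0.008 ] rms 0.0014
end top z 0.0758
end top z 0.0756
```

View pics/p5.png

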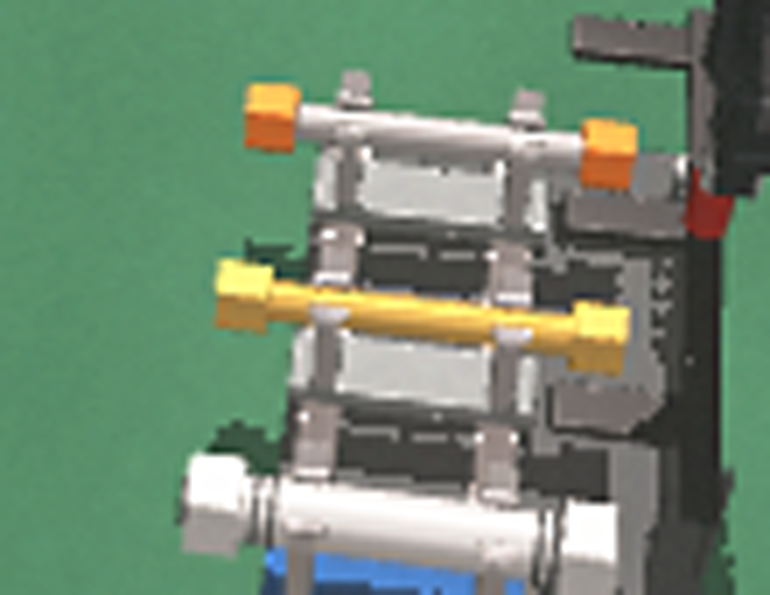

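All three are home: their axes measure 61.7, 61.4 and 55.9 mm above the shelf. Next I'll grip the knob and close the comb.

play_rows(fingers=[0.05, 0.05, 0.05, 0.05, 0.005, 0.005, 0.005, 0.005, 0.005, 0.005], dp=[[0.03, 0, 0], [0.056, 0, 0], [0.056, 0, 0], [0.056, 0, 0], [0.056, 0, 0], [0.056, 0, 0], [0.056, 0, 0], [0.056, 0, 0], [0.056, 0, 0], [0.056, 0, 0]], spin=[0, 0, 0, 0, 0, 0, 0, 0, 0, 0], grip_force=40)

```text
time_s: 23.5
tool_pos: [0.6146, -0.1354, 0.0974]
ee_rot: [[0.004, 0.235, 0.972], [-0.001, 0.972, -0.235], [-1.0, 0.0, 0.004]]
force: [-1.1, 0.7, 6.4]
finger_gap: 0.0162
```

play_rows(fingers=[0.005, 0.005, 0.005, 0.005, 0.005, 0.005, 0.005, 0.005, 0.005, 0.005, 0.005], dp=[[0, -0.004, 0], [0, -0.012, 0], [0, -0.02, 0], [0, -0.028, 0], [0, -0.035, 0], [0, -0.041, 0], [0, -0.045, 0], [0, -0.046, 0], [0, -0.047, 0], [0, -0.048, 0], [0, -0.048, 0]], spin=[0, 0, 0, 0, 0, 0, 0, 0, 0, 0, 0])

```text
time_s: 24.42
tool_pos: [0.6044, -0.1776, 0.0974]
ee_rot: [[0.005, 0.232, 0.973], [0.006, 0.973, -0.232], [-1.0, 0.008, 0.004]]
force: [1.5, 14.7, 6.8]
finger_gap: 0.0162
```

```bash
python3 chk.py 0 .008 .062 c1.png
```

```text
[ 0.60445313 -0.17766153  0.09746818] [ 1.73031998 14.7378776   6.58467557] 0.016094124623478555
ends [-0.0783  0.0792]
124 axis y,z,yawslope,pitch [-0.0008  0.0616 -0.0042 -0.0069] rms 0.0017
end top z 0.0761
end top z 0.076
```

View pics/c1.png

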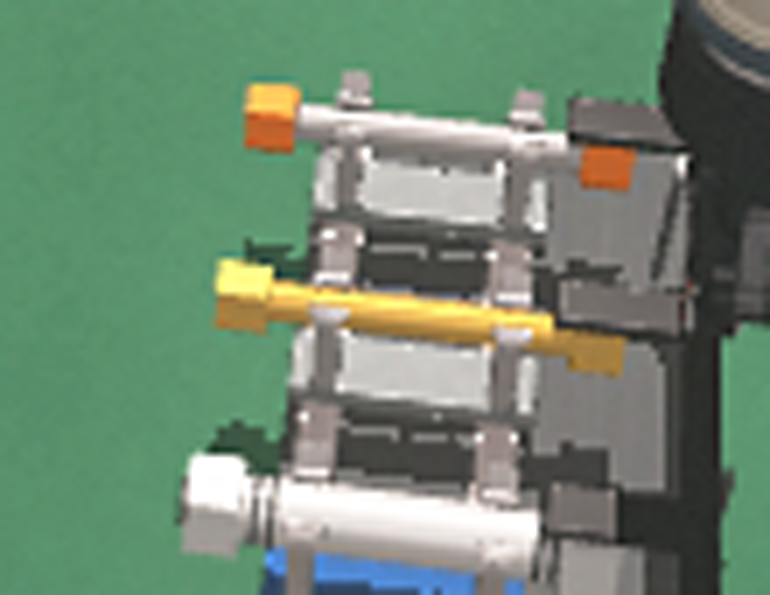

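play_rows(fingers=[0.005, 0.05, 0.05, 0.05, 0.05, 0.05, 0.05, 0.05, 0.05], dp=[[0, 0.003, 0], [0, 0.003, 0], [0, 0.003, 0], [0, 0.003, 0], [-0.03, 0.003, 0], [-0.07, 0.003, 0], [-0.11, 0.003, 0], [-0.12, 0.04, 0], [-0.12, 0.08, 0]], spin=[0, 0, 0, 0, 0, 0, 0, 0, 0])

```text
time_s: 25.22
tool_pos: [0.6225, -0.1064, 0.2206]
ee_rot: [[0.009, 0.24, 0.971], [-0.003, 0.971, -0.24], [-1.0, -0.0, 0.009]]
force: [1.7, 0.1, -0.6]
finger_gap: 0.0501
```

play_rows(fingers=[0.05, 0.05, 0.05, 0.05, 0.05, 0.05, 0.05, 0.05], dp=[[0, 0.04, 0], [0, 0.08, 0], [0, 0.12, -0.01], [0, 0.16, -0.02], [0, 0.2, -0.03], [0, 0.23, -0.03], [0, 0.25, -0.03], [0, 0.25, -0.03]], spin=[0, 0, 0, 0, 0, 0, 0, 0])

```text
time_s: 25.88
tool_pos: [0.6507, 0.15, 0.2134]
ee_rot: [[-0.001, 0.231, 0.973], [0.001, 0.973, -0.231], [-1.0, 0.001, -0.001]]
force: [-0.3, -0.8, -0.3]
finger_gap: 0.0502
```

```bash
for a in ".09 .008 .062 f1.png" "0 .008 .062 f2.png" "-.09 .013 .056 f3.png"; do python3 chk.py $a ; done
python3 - <<'E'
from m import *
d=grab('top'); save(cv2.resize(d['image'],(800,600),interpolation=cv2.INTER_CUBIC),'f_top.png')
d=load('side')
save(cv2.resize(d['image'],(800,600),interpolation=cv2.INTER_CUBIC),'f_side.png')
P,C,U=cloud(d,245,190,345,315)
yaw=np.radians(-13);c,sn=np.cos(yaw),np.sin(yaw);o=np.array([.49,-.155])
X=(P[:,:2]-o)@np.array([[c,-sn],[sn,c]]); z=P[:,2]
for y0 in(.097,.007,-.082):
    m=(z>.08)&(z<.092)&(X[:,0]>.062)&(X[:,0]<.1)&(abs(X[:,1]-y0)<.02)
    q=X[m]; print(' tongue',m.sum(),'mid',np.percentile(q[:,1],[2,98]).mean().round(4))
E
```

```text
[0.6506733  0.147583   0.21352482] [ 1.11012979 -0.16970193  0.05107854] 0.049775225913426
ends [-0.0781  0.0803]
112 axis y,z,yawslope,pitch [0.0889 0.0615 0.0059 0.0051] rms 0.0016
end top z 0.0769
end top z 0.0759
[0.65072381 0.1460021  0.21376123] [-0.50527583 -1.13061058  0.08223712] 0.05011047698748633
ends [-0.0786  0.0791]
124 axis y,z,yawslope,pitch [-0.0009  0.0616  0.0099  0.0045] rms 0.0017
end top z 0.0762
end top z 0.0749
[0.65078003 0.14505666 0.21402949] [ 0.14497737 -0.48098889 -0.30552929] 0.050057267788322535
ends [-0.0806  0.0808]
233 axis y,z,yawslope,pitch [-0.0902  0.0558 -0.0108 -0.0007] rms 0.0016
end top z 0.0758
end top z 0.0754
 tongue 86 mid 0.0925
 tongue 101 mid 0.0029
 tongue 118 mid -0.0873
```

View pics/f3.png

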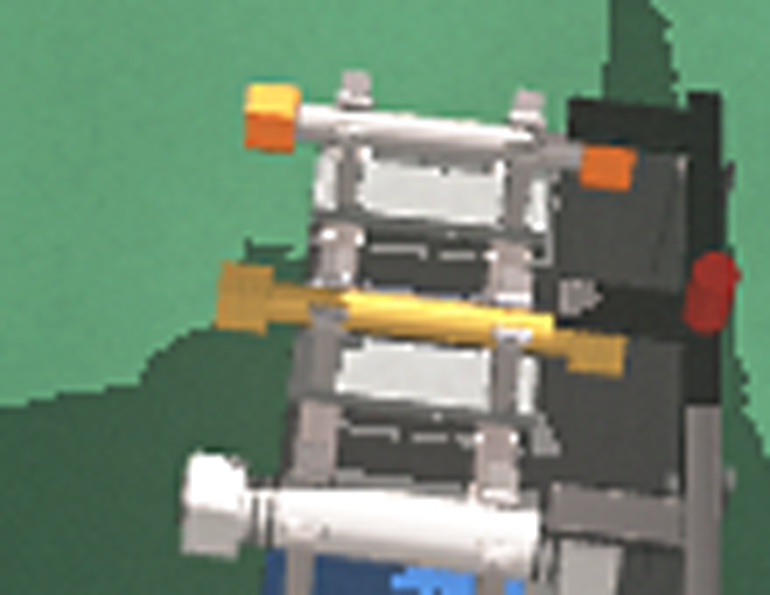

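View pics/f_top.png

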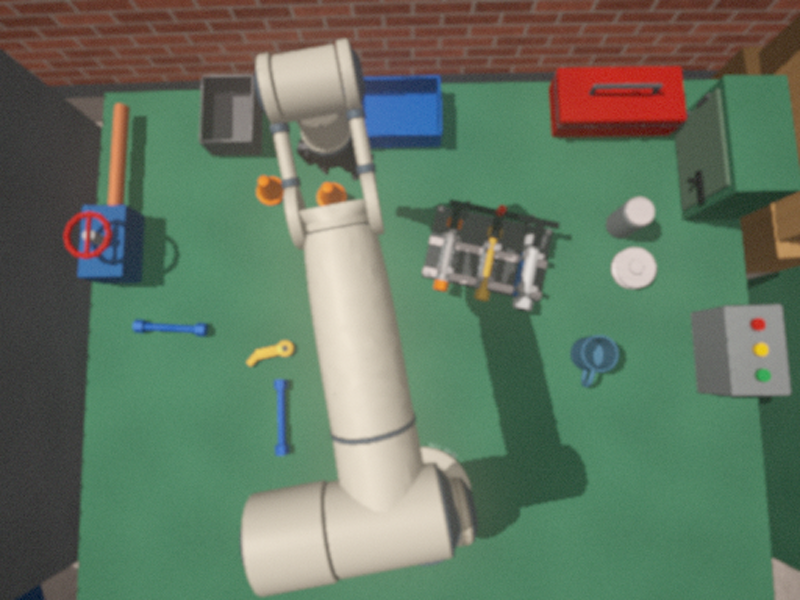

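View pics/f_side.png

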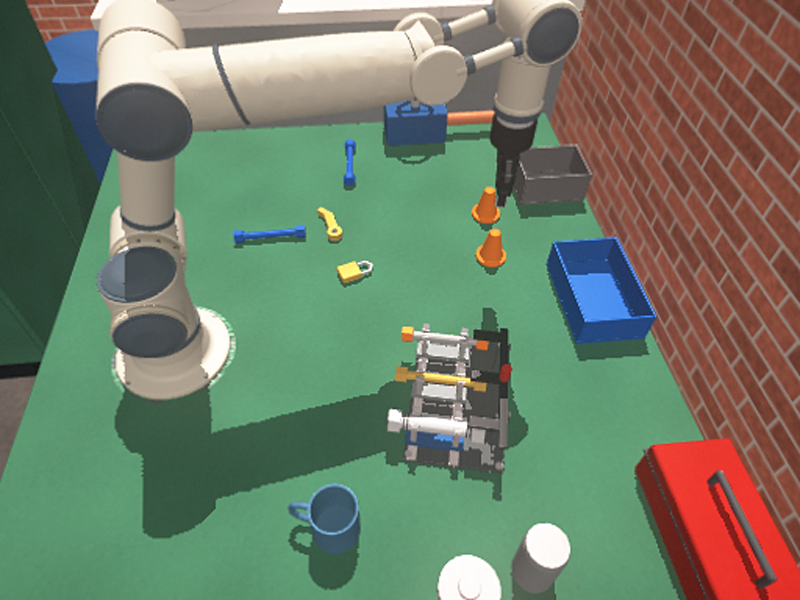

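```bash
python3 -c "
from h import *
print(env.close_job())"
```

```text
the job is handed in; nothing more can be done
None
```

The torch and both rods are stowed and the comb is locked over their ends. I handed the job in at about 26 s of the 72 s allowed.

**What I did, in order:**
1. I slid the comb open by its red knob. It travelled 45 mm, and pushing further gave about 9.5 N with no movement.
2. I pressed the torch into the wide station, the brass rod into the middle narrow station and the orange-ended probe rod into the far narrow one.
3. I slid the comb back to its stop, where it resisted with about 15 N.

**Last checks, with the gripper clear:**

| Item | Axis above shelf (mm) | Seat height (mm) |
|---|---|---|
| Torch | 55.8 | 56 |
| Brass rod | 61.6 | 62 |
| Probe rod | 61.5 | 62 |

- **Centring:** both rods are centred lengthwise to within about 1 mm. The torch's comb-side end was hidden by the comb; its other end lies 80.6 mm from the seat, against 80 mm if centred.
- **Comb:** the tongues are within about 1.5 mm of where they stood closed at the start.
- **Other things on the shelf:** the bystanders and the blue look-alikes looked unmoved in the last pictures. I did not measure them, and the arm partly hides the cones from above.
- **Readings that disagreed:** the finger gap read about 2 to 3 mm under the true diameter on every grip. The measured tool position also varied by a few millimetres just after moves. I relied on the camera for the seat heights.

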